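Pack the sample case, latch it and leak-check its lid seam

ROBOT

A 6-joint arm with a two-finger parallel gripper is mounted at the origin on the work surface. World frame = base frame: x ahead of the robot, y to its left, z up, the work surface at z = 0. Lengths are in mm, angles in rad, forces in N, time in s.
With the tool pointing down it reaches from about 300 to 875 mm from the base axis. Payload 6.4 kg.
Tool frame: the origin (TCP) lies on the centre line of the jaws, within the pads' length; the fingertips stand 22 mm ahead of it and the grasp point (between the pads) lies 3 mm ahead of it (manip.tips_ahead is the distance from the TCP to the fingertips, in mm); z points along the fingers, y is the line along which they close (so a half turn about z gives the same grasp; the last joint's range is limited). The gripper opens to 88 mm and grips with 3 to 60 N. Pads are 18 mm wide; open, the fingers measure 123 mm over their backs; the gripper's body (75 mm by 187 mm) begins 45 mm behind the grasp point.
Start: joints at [1.073, 0.181, 1.607, -0, 1.354, -0.206], TCP at [165.402, 550.712, 260.714] pointing down, gripper open.
Joint ranges: [-2.99, 2.99], [-0.89, 2.07], [0.3, 2.58], [-1.14, 4.28], [0, 2.63], [-3.12, 3.12]. Speed limits (rad/s): [2.57, 2.57, 3.01, 3.14, 3.14, 3.14].

INTERFACE

Orientations are given as [roll, pitch, yaw] about the fixed x, y, z axes, in that order (R = Rz(yaw) Ry(pitch) Rx(roll)).
In Python, from rig import status, vision, manip gives the robot as it stands.
- The arm moves only by the tool play_rows, never from a script. Its argument "series" is a list of rows, each a list of 3 entries, a list of its own where there are three numbers: the opening, from 0 (shut) to 1 (fully open), then the shift along the world's x, y, z in units of 25 mm (1.0 is 25 mm), then the turn, a rotation vector about the world's x, y, z in units of 10 degrees (1.0 is 10 degrees). A call has 1 to 8 rows; each row shifts and turns the commanded pose from where the row before left it; what a row does not reach is not made up. A row lasts 1/8 s, in which the tool goes at most 62.5 mm and 10.7 degrees, less where a joint would pass 70% of its speed; a pose out of reach is approached as far as the arm can. A call with a number of a shift or a turn outside -1 to 1 is refused whole. A call with a gripper value outside its range is refused whole. The fingers move at their own pace and stop on an object; "grip_force" is the grip in N (left out, the last holds). Time passes only in rows, so rows that do not move let the fingers close. It gives the time, the measured TCP pose, the force, the opening and the grip force at its end, in the units of the state.
- status.read_state(): the state, without advancing time (a new reading comes with each control period).
- vision.get_image(name): name is "scene" or "top" or "wrist"; returns the picture (400x640x3 uint8, blue, green, red); there is no depth.
- vision.camera_model(name): a dict with "intrinsics" (3x3 intrinsics, pixels), "extrinsics" (4x4, takes a point from camera to world coordinates). Camera axes: x right, y down, z forward; pixel columns grow to the right and rows downward; lengths in mm; the calibration is good to about 2 mm. The wrist camera is an equidistant fisheye: a pixel r from the principal point sees the ray r / f radians off the axis. A picture is of the moment at which its call begins: read the wrist's pose just before it. camera_model takes no time and is no camera call; for the wrist camera it gives the pose at the moment of the call.
- manip.finish_job(): hands the job in; it is judged then, once.
The state is a dict: "clock": time; "joint_pos": joint angles; "joint_velocities": joint speeds; "joint_torque": joint torques, N m; "tcp_pos": TCP position; "tool_rot": TCP orientation; "force": force on the tool from outside, world axes, zero at the start; "torque": the same for the moment, N m; "opening": finger opening in mm; "finger_force": force on a finger pad.
Only numpy, scipy, OpenCV 4.12 (cv2) and the standard library are available. Lean on these libraries where they do the work, as an engineer would, in place of code of your own. Each camera call takes 0.05 s, during which the arm holds its last target. There are 200 camera calls.

TASK

Stand every small amber jar from the bench upright inside the open sample case, then shut the lid fully, and then swing the latch bar on the case's left side home into its catch. Then take the leak-detector probe and guide its tip slowly (about 2 cm per second) and without pressing along the seam at the lid's edge, keeping within about 5 mm of it, from the dark stud on the front edge to the near right corner and round it to the dark stud on the right-hand edge (front, left and right as seen from the robot). Finally lay the probe back in its cradle as it lay before, and leave everything else on the bench where it is.

Things in the scene. Friction and masses are not known exactly. Their poses are not given: they have to be found in the camera images.
- case: White thick-walled case, fixed; outer 198 (x) x 268 (y) mm, rim 78 mm above bench; inside 150 x 200 mm, floor at 8 mm. Origin: centre of underside; -x front, +y left, z up. The shut lid (170 x 220 x 10 mm) lies centred on the rim; a black gasket line shows at its edge, on a ledge 14 mm wide in front, 24 mm at the sides. Dark 8 mm studs mark the seam's start (x -94, y +75) and end (+5, -124).
- lid (a joint): Lid hinge angle, rad: 0 shut, positive open (1.57 to 1.8 at the start, standing up). The axis is the case's y through case x +85, z 78 mm (rear edge of the lid, at its underside). It stays where it is left; about 4 N at its free edge moves it.
- lid_edge (a point): Middle of the lid's free edge (170 mm from the hinge), half way through its 10 mm thickness. Its axes are the lid's: z is its outer face's normal (up when shut).
- latch (a joint): Angle of the steel latch bar on the case's left ledge, rad: 0 home in the catch (bar along case +x, its end under the catch's roof, its lug over the lid), positive swung outwards to +y, at the start 0.9 to 1.5. It turns flat about a vertical pivot at case x -70, y +126 mm and stays where it is left.
- latch_knob (a point): On the axis of the latch's upright grey knob (16 mm wide, 35 mm high, on the bar 80 mm from the pivot), 13 mm below the knob's top; the knob's foot is 22 mm below this point.
- cradle: Fixed probe cradle: base 130 (x) x 64 (y) mm, two supports 12 mm thick at x -42 and +42 mm, seat 55 mm above the bench, cheeks 36 mm apart (along y) rising 20 mm above the seat. Origin: centre of underside. The probe lies in it with its origin 55 mm above the cradle's and the same axes.
- probe: Leak-detector probe, loose, 110 g: pale grey handle 112 (x) x 24 (y) x 24 (z) mm, a bent thin neck and rubber tip at its -x end. Origin: centre of the handle's underside. Grip the handle's middle across y, between the supports.
- probe_tip (a point): Centre of the probe's 10 mm rubber tip ball, 90 mm in -x and 33 mm below the probe's origin.
- seam0 (a point): Point 0 of the 7 along the seam, in order: beside the start stud; 3 mm outside the lid's edge and 5 mm above the ledge (where the tip's centre passes).
- seam1 (a point): Point 1 of the 7 along the seam, in order: on the front edge; 3 mm outside the lid's edge and 5 mm above the ledge (where the tip's centre passes).
- seam2 (a point): Point 2 of the 7 along the seam, in order: on the front edge; 3 mm outside the lid's edge and 5 mm above the ledge (where the tip's centre passes).
- seam3 (a point): Point 3 of the 7 along the seam, in order: on the front edge; 3 mm outside the lid's edge and 5 mm above the ledge (where the tip's centre passes).
- seam4 (a point): Point 4 of the 7 along the seam, in order: at the near right corner; 3 mm outside the lid's edge and 5 mm above the ledge (where the tip's centre passes).
- seam5 (a point): Point 5 of the 7 along the seam, in order: on the right edge; 3 mm outside the lid's edge and 5 mm above the ledge (where the tip's centre passes).
- seam6 (a point): Point 6 of the 7 along the seam, in order: beside the end stud; 3 mm outside the lid's edge and 5 mm above the ledge (where the tip's centre passes).
- jar0: Small squat amber jar with white cap, 54 mm wide, 60 mm high, loose, about 130 g; may be absent. Origin: centre of the underside, z up.
- jar1: Small squat amber jar with white cap, 54 mm wide, 60 mm high, loose, about 130 g; may be absent. Origin: centre of the underside, z up.
- jar2: Small squat amber jar with white cap, 54 mm wide, 60 mm high, loose, about 130 g; may be absent. Origin: centre of the underside, z up.
- jar3: Small squat amber jar with white cap, 54 mm wide, 60 mm high, loose, about 130 g; may be absent. Origin: centre of the underside, z up.
- beaker: Small glass beaker, 48 mm wide, 65 mm high, among the jars; loose, not part of the job. Origin: centre of the underside.
- flask: Volumetric flask, 88 mm wide, 195 mm high, long neck; loose, not part of the job. Origin: centre of the underside.
- reagent_a: Tall amber reagent bottle, red cap, 90 mm wide, 210 mm high; loose, not part of the job. Origin: centre of the underside.
- dish: White ceramic dish, 90 mm wide, 30 mm high; loose, not part of the job. Origin: centre of the underside.

How it is judged:
By the outcome, as a careful person would: the job done as asked, in the order asked, and still so for the second after the job is handed in, with the robot touching nothing.
Of jar0, jar1, jar2, jar3 only 2 to 4 are there at a start; the rules pass over those that are not, and their reading is None.
At some moment in a run one of jar0, jar1, jar2, jar3 may be knocked a few centimetres aside while the robot is not near it.
It also fails if it takes over 210 s, if anything falls off the work surface, if the arm or the gripper's body presses on something with over 40 N, if the wrist force passes 120 N, or if a joint passes its speed limit or range.

## Working session

There is one attempt and no reset: what is moved stays moved. The work goes in short steps, Python scripts to look and compute and a tool call to move; the robot and the scene stay as the last step left them, time stands still between calls to the robot, and variables do not carry over. Pictures are saved under pics/ and viewed, at most 14 in all, crops included, and the job is handed in when it is done.

Besides the shell and the picture viewer there is one more tool, called after "Emit:" by a JSON object that holds its "fn" and its "kwargs". play_rows: Moves the arm, as the interface text tells. Shifts and turns lie within -1 to 1; 1 stands for 25 mm of shift or 10 degrees of turn. Its arguments: {"type":"object","properties":{"series":{"type":"array"},"grip_force":{"type":"number"}},"required":["series"]}

```bash
ls; mkdir -p pics; python3 - <<'E'
from rig import status, vision, manip
import cv2
s=status.read_state(); print(s)
for n in("scene","top","wrist"):
    m=vision.camera_model(n); print(n,m)
    cv2.imwrite(f"pics/{n}0.png",vision.get_image(n))
E
```

```text
pics
{'clock': 0.0, 'joint_pos': array([ 1.07271578e+00,  1.81517083e-01,  1.60796611e+00, -3.65958078e-06,
        1.35376888e+00, -2.06306372e-01]), 'joint_velocities': array([ 0.00071511,  0.00149368, -0.00109064,  0.00057617,  0.0005242 ,
        0.00054947]), 'joint_torque': array([ 1.56629307e-03, -4.33867157e+01, -3.41854012e+01,  7.04259169e-02,
        3.84618505e-02, -1.43299317e-04]), 'tcp_pos': array([165.15706538, 550.2774408 , 259.84380882]), 'tool_rot': array([-3.13996769e+00, -3.36429108e-04,  2.84981900e+00]), 'force': array([ 0.70490664, -0.03194652, -0.14541264]), 'torque': array([ 0.00152271,  0.03194908, -0.00860298]), 'finger_force': 0.0, 'opening': 88.40969236019934}
scene {'intrinsics': array([[439.32253907,   0.        , 317.20886591],
       [  0.        , 439.32253907, 194.90791921],
       [  0.        ,   0.        ,   1.        ]]), 'extrinsics': array([[-7.05106148e-01,  3.77716072e-01, -6.00129893e-01,
         1.13602719e+03],
       [ 7.09069734e-01,  3.83615474e-01, -5.91658077e-01,
         6.01509263e+02],
       [ 6.74034856e-03, -8.42715691e-01,
[... 492 characters left out ...]
    [-1.08881118e-03, -1.17222286e-01, -9.93105105e-01,
         1.09922480e+03],
       [ 0.00000000e+00,  0.00000000e+00,  0.00000000e+00,
         1.00000000e+00]])}
wrist {'intrinsics': array([[309.70691629,   0.        , 322.02118936],
       [  0.        , 309.70691629, 195.85830883],
       [  0.        ,   0.        ,   1.        ]]), 'extrinsics': array([[ 2.87571382e-01,  9.11711927e-01,  2.93400856e-01,
         9.09970287e+01],
       [ 9.57756494e-01, -2.73015469e-01, -9.03606730e-02,
         5.72743930e+02],
       [-2.27993081e-03,  3.06991719e-01, -9.51709455e-01,
         3.84477140e+02],
       [ 0.00000000e+00,  0.00000000e+00,  0.00000000e+00,
         1.00000000e+00]])}
```

View pics/top0.png

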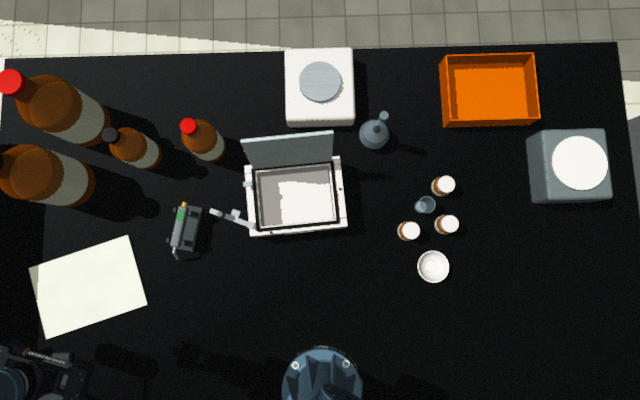

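View pics/scene0.png

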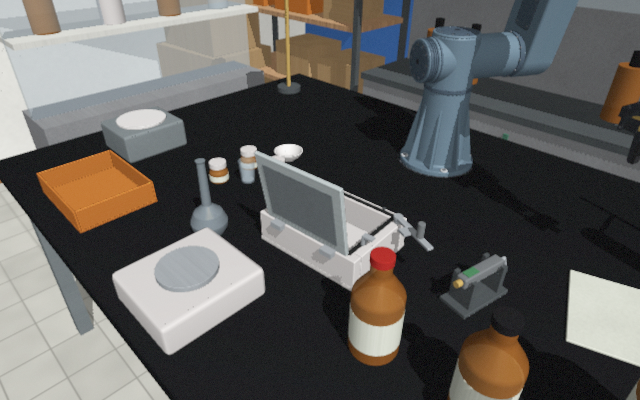

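The top view shows three jars with caps near (444,185), (409,231) and (447,224), a beaker at (425,205), the case around (296,195) with its latch at (230,216), and the cradle with the probe at (185,230). I'll enlarge the case and cradle regions.

```bash
python3 - <<'E'
import cv2
t=cv2.imread("pics/top0.png")
cv2.imwrite("pics/c1.png",cv2.resize(t[120:270,160:360],None,fx=4,fy=4,interpolation=cv2.INTER_CUBIC))
cv2.imwrite("pics/c2.png",cv2.resize(t[100:290,340:490],None,fx=3,fy=3,interpolation=cv2.INTER_CUBIC))
E
```

```text
(no output)
```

View pics/c1.png

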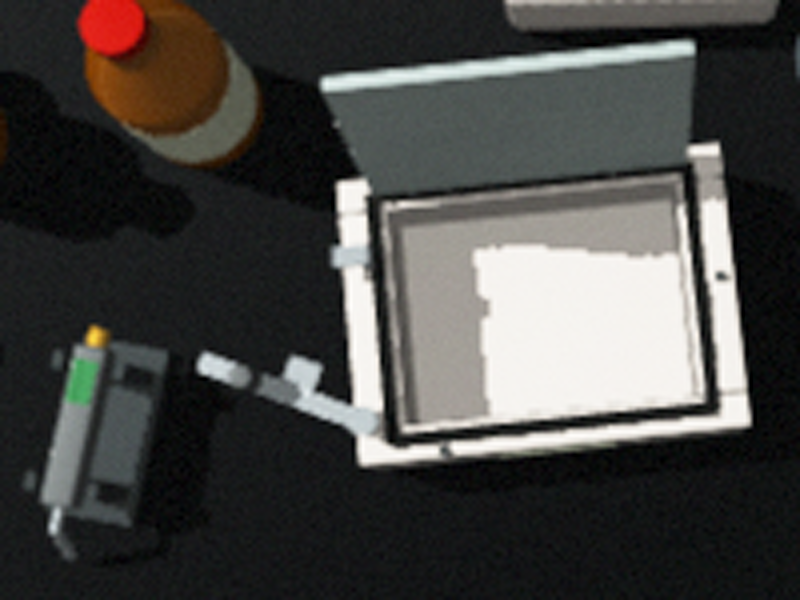

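View pics/c2.png

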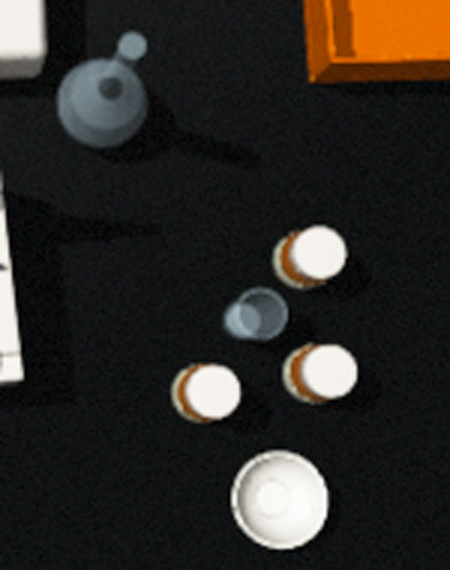

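The crops show the case rim corners, both studs, the latch bar with its knob at (204,360), the probe handle, and the caps at (319,252), (329,371) and (213,391) in the second crop. I'll fit poses from these.

```bash
cat > h.py <<'E'
import numpy as np, cv2
from rig import status, vision, manip
from scipy.optimize import least_squares
from scipy.spatial.transform import Rotation as R
def snap(n,name):
    m=vision.camera_model(n); im=vision.get_image(n); cv2.imwrite(f"pics/{name}.png",im); np.savez(f"pics/{name}.npz",K=m["intrinsics"],T=m["extrinsics"]); return im,m
def load(name):
    d=np.load(f"pics/{name}.npz"); return {"intrinsics":d["K"],"extrinsics":d["T"]}
def rays(m,p,fish=False):
    p=np.atleast_2d(np.asarray(p,float)); K=m["intrinsics"]; q=np.c_[(p[:,0]-K[0,2])/K[0,0],(p[:,1]-K[1,2])/K[1,1]]
    if fish:
        r=np.linalg.norm(q,axis=1)+1e-12; d=np.c_[q*(np.sin(r)/r)[:,None],np.cos(r)]
    else: d=np.c_[q,np.ones(len(q))]
    return d@m["extrinsics"][:3,:3].T
def toz(m,p,z,fish=False):
    d=rays(m,p,fish); o=m["extrinsics"][:3,3]; return o+d*((z-o[2])/d[:,2])[:,None]
def proj(m,X,fish=False):
    T=np.linalg.inv(m["extrinsics"]); X=np.atleast_2d(X)@T[:3,:3].T+T[:3,3]; K=m["intrinsics"]
    if fish:
        s=np.linalg.norm(X[:,:2],axis=1); q=X[:,:2]/s[:,None]*np.arctan2(s,X[:,2])[:,None]
    else: q=X[:,:2]/X[:,2:]
    return q*K[[0,1],[0,1]]+K[:2,2]
def fit2(L,W):  # W = Rz L + t
    def f(p): c,s=np.cos(p[2]),np.sin(p[2]); return (L@np.array([[c,s],[-s,c]])+p[:2]-W).ravel()
    best=min((least_squares(f,[*W.mean(0),a]) for a in(0,2,4)),key=lambda r:r.cost)
    p=best.x; p[2]=(p[2]+np.pi)%(2*np.pi)-np.pi; return p,np.abs(best.fun).max()
E
python3 - <<'E'
from h import *
m=vision.camera_model("top"); 
c1=lambda a:np.array([160,120])+(np.array(a)+.0)/4
c2=lambda a:np.array([340,100])+(np.array(a)+.0)/3
np.set_printoptions(precision=2,suppress=True)
W=toz(m,c1([(360,465),(750,426),(718,145),(338,182),(447,450),(722,275)]),78)[:,:2]
L=np.array([(-99,134),(-99,-134),(99,-134),(99,134),(-94,75),(5,-124)])
p,e=fit2(L,W);print("case",p,e)
W=toz(m,c1([(75,345),(108,348),(42,503),(72,508)]),79)[:,:2]
p2,e=fit2(np.array([(56,12),(56,-12),(-56,12),(-56,-12)]),W);print("probe",p2,e,W)
print("caps",toz(m,c2([(319,252),(329,371),(213,391)]),60)[:,:2])
print("beaker top",toz(m,c2([(263,313)]),65),"dish",toz(m,c2([(280,500)]),30),"flask base",toz(m,c2([(103,102)]),40), "flask top",toz(m,c2([(132,45)]),195))
k=toz(m,c1([(205,360)]),78+35+8)[0];print("knob",k)
c,s=np.cos(p[2]),np.sin(p[2]);l=np.array([[c,s],[-s,c]])@(k[:2]-p[:2]);print("knob in case",l, np.hypot(*(l-[-70,126])),np.arctan2(l[1]-126,l[0]+70))
print("lid edge",toz(m,c1([(322,83),(695,50)]),78+165)[:,:2])
E
```

```text
case [534.42  55.58   0.07] 1.9681022922756028
probe [459.44 374.75  -0.2 ] 2.338883043494093 [[514.36 375.01]
 [511.64 352.47]
 [407.84 395.9 ]
 [403.9  375.63]]
caps [[ 557.03 -366.14]
 [ 445.95 -367.5 ]
 [ 430.75 -259.61]]
beaker top [[ 500.92 -308.7    65.  ]] dish [[ 328.27 -323.88   30.  ]] flask base [[ 712.78 -175.17   40.  ]] flask top [[ 714.5  -174.82  195.  ]]
knob [497.16 274.79 121.  ]
knob in case [-21.29 221.33] 107.05272620145763 1.098464458240352
lid edge [[645.41 173.49]
 [658.76 -45.23]]
```

```bash
python3 - <<'E'
import cv2
t=cv2.imread("pics/scene0.png")
cv2.imwrite("pics/c3.png",cv2.resize(t[190:320,345:525],None,fx=4.4,fy=4.4,interpolation=cv2.INTER_CUBIC))
E
```

```text
(no output)
```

View pics/c3.png

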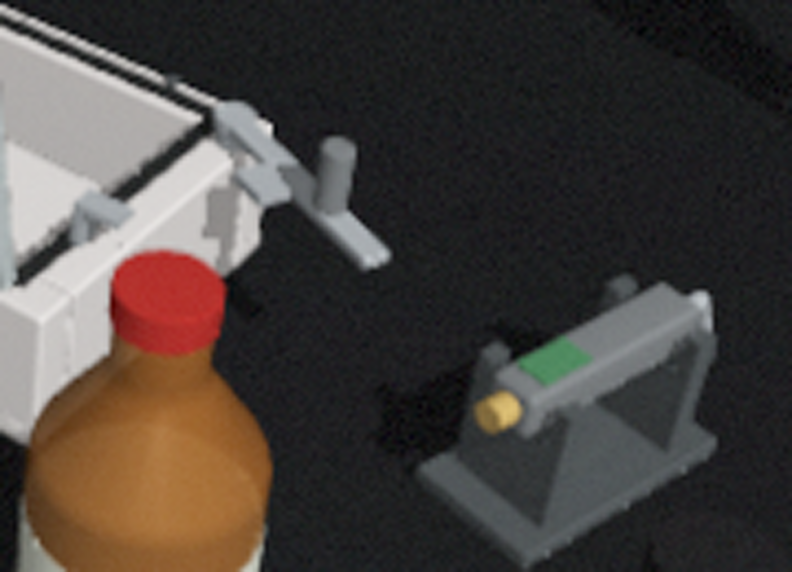

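View pics/wrist0.png

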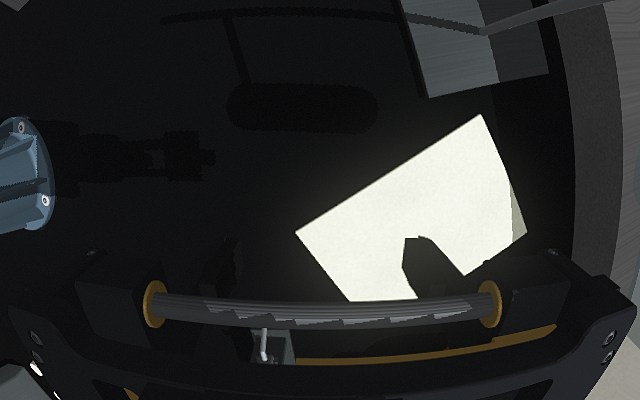

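Scene crop: knob top centre at (338,148), foot (330,205), bar end (375,265) beyond the knob. The wrist view shows only the bench and white sheet, with the probe neck near (265,345).

```bash
python3 - <<'E'
from h import *
np.set_printoptions(precision=2,suppress=True)
mt=vision.camera_model("top"); ms=vision.camera_model("scene")
p=np.array([534.42,55.58,.07]); c,s=np.cos(p[2]),np.sin(p[2]); Rc=np.array([[c,-s],[s,c]])
sc=lambda a:np.array([345,190])+np.array(a)/4.4
# latch angle from knob at 80mm: predicted foot/top for angles
for th in (1.0,1.1,1.2,1.3,1.4):
    l=np.array([-70+80*np.cos(th),126+80*np.sin(th)]); w=Rc@l+p[:2]
    X=np.array([[*w,z] for z in(90,125)])
    print(th,w,"scene crop",((proj(ms,X)-[345,190])*4.4).ravel(),"top crop",((proj(mt,X)-[160,120])*4).ravel())
L=[(-99,134,78),(-99,-134,78),(99,134,78),(-94,75,78),(-70,126,88)]
X=np.array([[*(Rc@np.array(l[:2])+p[:2]),l[2]] for l in L]); print("scene",(proj(ms,X)-[345,190])*4.4)
# cradle base corners
for pp in [(459.4,374.75,-.2),]:
    c,s=np.cos(pp[2]),np.sin(pp[2]);
    f=lambda l:[*(np.array([[c,-s],[s,c]])@np.array(l[:2])+pp[:2]),l[2]]
    X=np.array([f(l) for l in[(65,32,8),(65,-32,8),(-65,-32,8),(56,0,67),(56,12,79),(56,-12,79),(-56,12,79),(-56,-12,79),(-90,0,22)]])
    print((proj(ms,X)-[345,190])*4.4,(proj(mt,X)-[160,120])*4)
E
```

```text
1.0 [494.19 246.55] scene crop [303.22 219.05 312.89 158.25] top crop [259.46 367.47 246.71 362.7 ]
1.1 [486.99 250.04] scene crop [318.4  215.57 328.36 154.86] top crop [254.3  378.27 241.36 373.88]
1.2 [479.48 252.78] scene crop [332.54 211.13 342.77 150.52] top crop [250.23 389.51 237.13 385.52]
1.3 [471.73 254.77] scene crop [345.48 205.77 355.95 145.28] top crop [247.29 401.1  234.07 397.52]
1.4 [463.83 255.97] scene crop [357.08 199.58 367.75 139.23] top crop [245.51 412.91 232.22 409.74]
scene [[ 270.7   122.71]
 [-128.13  -54.14]
 [  35.99  318.62]
 [ 167.64   83.42]
 [ 228.52  125.63]]
[[518.45 556.52]
 [407.42 465.55]
 [595.82 357.79]
 [499.36 403.63]
 [526.78 399.43]
 [482.56 366.52]
 [695.57 302.76]
 [650.78 273.66]
 [691.24 354.51]] [[ 85.23 335.25]
 [171.01 350.03]
 [134.19 527.16]
 [ 97.73 346.43]
 [ 74.5  341.66]
 [108.89 347.59]
 [ 39.4  504.48]
 [ 74.21 510.57]
 [ 76.42 554.82]]
```

Case, latch (about 1.13 rad, knob near (484,251)) and cradle poses agree between both cameras to a few mm. All three jars can be gripped with the fingers closing along x, and placed in a row along the case's y with the same orientation. I'll turn the tool and travel to the jars.

Emit:
{"fn": "play_rows", "kwargs": {"series": [[1,[0.9,-1,0],[0,0,-0.87]],[1,[0.9,-1,0],[0,0,-0.87]],[1,[0.9,-1,0],[0,0,-0.87]],[1,[0.9,-1,0],[0,0,-0.87]],[1,[0.9,-1,0],[0,0,-0.87]],[1,[0.9,-1,0],[0,0,-0.87]],[1,[0.9,-1,0],[0,0,-0.87]],[1,[0.9,-1,0],[0,0,-0.87]]], "grip_force": 25}}

```text
clock: 1.15
tcp_pos: [345.9, 349.8, 260.5]
tool_rot: [-3.141, 0.0, 1.63]
force: [0.5, -0.2, 0.0]
opening: 88.2
finger_force: 0.0
```

Emit:
{"fn": "play_rows", "kwargs": {"series": [[1,[0,-1,0],[0,0,0]],[1,[0,-1,0],[0,0,0]],[1,[0,-1,0],[0,0,0]],[1,[0,-1,0],[0,0,0]],[1,[0,-1,0],[0,0,0]],[1,[0,-1,0],[0,0,0]],[1,[0,-1,0],[0,0,0]],[1,[0,-1,0],[0,0,0]]]}}

```text
clock: 2.15
tcp_pos: [345.2, 149.9, 260.6]
tool_rot: [-3.141, 0.0, 1.635]
force: [0.2, 0.4, 0.2]
opening: 88.1
finger_force: 0.0
```

Emit:
{"fn": "play_rows", "kwargs": {"series": [[1,[0,-1,0],[0,0,0]],[1,[0,-1,0],[0,0,0]],[1,[0,-1,0],[0,0,0]],[1,[0,-1,0],[0,0,0]],[1,[0,-1,0],[0,0,0]],[1,[0,-1,0],[0,0,0]],[1,[0,-1,0],[0,0,0]],[1,[0,-1,0],[0,0,0]]]}}

```text
clock: 3.15
tcp_pos: [345.2, -50.0, 260.6]
tool_rot: [-3.142, -0.0, 1.635]
force: [-0.0, 0.3, -0.1]
opening: 87.6
finger_force: 0.0
```

Emit:
{"fn": "play_rows", "kwargs": {"series": [[1,[0,-1,0],[0,0,0]],[1,[0,-1,0],[0,0,0]],[1,[0,-1,0],[0,0,0]],[1,[0,-1,0],[0,0,0]],[1,[0,-1,0],[0,0,0]],[1,[0,-1,0],[0,0,0]],[1,[0,-1,0],[0,0,0]],[1,[0,-1,0],[0,0,0]]]}}

```text
clock: 4.15
tcp_pos: [345.2, -250.0, 260.5]
tool_rot: [-3.141, -0.0, 1.635]
force: [-0.5, -0.3, 0.0]
opening: 87.8
finger_force: 0.0
```

Emit:
{"fn": "play_rows", "kwargs": {"series": [[1,[0.5,-0.3,-0.2],[0,0,0]],[1,[0.5,-0.3,-0.2],[0,0,0]],[1,[0.5,-0.3,-0.2],[0,0,0]],[1,[0.5,-0.3,-0.2],[0,0,0]],[1,[0.5,-0.3,-0.2],[0,0,0]],[1,[0.5,-0.3,-0.2],[0,0,0]],[1,[0.5,-0.3,-0.2],[0,0,0]],[1,[0.5,-0.3,-0.2],[0,0,0]]]}}

```text
clock: 5.15
tcp_pos: [445.7, -309.3, 220.2]
tool_rot: [-3.141, -0.001, 1.635]
force: [0.1, 0.1, 0.1]
opening: 87.9
finger_force: 0.0
```

```bash
python3 - <<'E'
from h import *
np.set_printoptions(precision=1,suppress=True)
im,m=snap("wrist","w1"); 
g=((im.min(2)>150)).astype(np.uint8)
n,l,st,c=cv2.connectedComponentsWithStats(g)
for i in range(1,n):
    if st[i,4]>200: print(st[i],c[i],toz(m,c[i],60,True)[0])
E
```

```text
[ 588    0   52   76 2376] [611.6  34.6] [805.1 -81.6  60. ]
[623   0  17  41 439] [633.2  15.6] [865.  -30.4  60. ]
[540  52  45  33 570] [564.6  67.8] [ 711.6 -153.4   60. ]
[ 284  106   53   52 2132] [309.5 131.9] [ 433.  -261.4   60. ]
[ 179  143   76   79 4630] [216.6 182.2] [ 343.3 -314.8   60. ]
[ 585  147   55  253 4734] [625.8 306.8] [1059.1 -512.6   60. ]
[357 159  48  52 862] [374.1 178.1] [ 497.1 -301.2   60. ]
[297 199  48  24 248] [319.9 206.1] [ 447.1 -332.9   60. ]
[392 203  41  33 254] [407.5 210.6] [ 535.5 -332.3   60. ]
[ 296  214   48   48 1760] [319.4 237.8] [ 448.8 -367.1   60. ]
[404 218  41  32 734] [425.4 230.9] [ 559.1 -353.8   60. ]
[300 300 187  12 229] [390.5 307.8] [ 537.7 -454.9   60. ]
[ 152  304  335   16 1018] [321.1 313.4] [ 456.7 -466.    60. ]
```

View pics/w1.png

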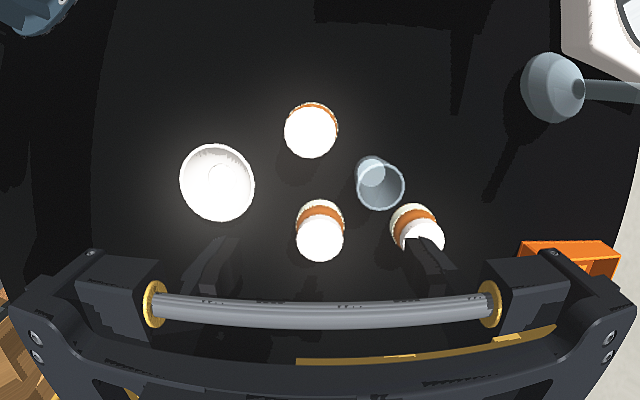

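Wrist view: J3 cap at (310,132), J2 at (319,238), J1 partly behind a finger at (418,235), beaker at (380,185); positions agree with the top camera within 2 mm. Picking J3 first.

Emit:
{"fn": "play_rows", "kwargs": {"series": [[1,[-0.27,0.98,-0.5],[0,0,0]],[1,[-0.27,0.98,-0.5],[0,0,0]],[1,[0,0,-1],[0,0,0]],[1,[0,0,-1],[0,0,0]],[1,[0,0,-1],[0,0,0]],[1,[0,0,-1],[0,0,0]],[1,[0,0,-1],[0,0,0]],[1,[0,0,-1],[0,0,0]]]}}

```text
clock: 6.2
tcp_pos: [431.6, -260.1, 45.0]
tool_rot: [-3.141, -0.0, 1.635]
force: [-0.8, -0.4, -0.7]
opening: 88.3
finger_force: 0.0
```

Emit:
{"fn": "play_rows", "kwargs": {"series": [[0,[0,0,0],[0,0,0]],[0,[0,0,0],[0,0,0]],[0,[0,0,0],[0,0,0]],[0,[0,0,0],[0,0,0]],[0,[0,0,0],[0,0,0]],[0,[0,0,0],[0,0,0]]], "grip_force": 30}}

```text
clock: 6.95
tcp_pos: [432.4, -260.8, 46.7]
tool_rot: [3.141, 0.001, 1.635]
force: [-1.8, 0.8, 6.3]
opening: 52.0
finger_force: 30.0
```

Emit:
{"fn": "play_rows", "kwargs": {"series": [[0,[0,0,0.5],[0,0,0]],[0,[0,0,1],[0,0,0]],[0,[0,0,1],[0,0,0]],[0,[0,0,1],[0,0,0]],[0,[0,0,1],[0,0,0]],[0,[0,0,0.5],[0,0,0]],[0,[0.2,1,0],[0,0,0]],[0,[0.2,1,0],[0,0,0]]]}}

```text
clock: 7.95
tcp_pos: [441.7, -209.7, 170.7]
tool_rot: [-3.141, -0.0, 1.634]
force: [-0.1, -0.5, -2.1]
opening: 51.9
finger_force: 30.0
```

Emit:
{"fn": "play_rows", "kwargs": {"series": [[0,[0.2,1,0],[0,0,0]],[0,[0.2,1,0],[0,0,0]],[0,[0.2,1,0],[0,0,0]],[0,[0.2,1,0],[0,0,0]],[0,[0.2,1,0],[0,0,0]],[0,[0.2,1,0],[0,0,0]],[0,[0.2,1,0],[0,0,0]],[0,[0.2,1,0],[0,0,0]]]}}

```text
clock: 8.95
tcp_pos: [481.6, -9.3, 170.4]
tool_rot: [-3.141, -0.0, 1.635]
force: [0.0, 0.1, -0.7]
opening: 52.2
finger_force: 30.0
```

Emit:
{"fn": "play_rows", "kwargs": {"series": [[0,[0.2,1,0],[0,0,0]],[0,[0.2,1,0],[0,0,0]],[0,[0.2,1,0],[0,0,0]],[0,[0.2,1,0],[0,0,0]],[0,[0.2,1,0],[0,0,0]],[0,[0,0,0],[0,0,0]],[0,[0,0,0],[0,0,0]]]}}

```text
clock: 9.82
tcp_pos: [506.5, 114.3, 170.4]
tool_rot: [-3.141, 0.0, 1.635]
force: [0.3, -0.4, -1.8]
opening: 51.7
finger_force: 30.0
```

```bash
python3 - <<'E'
from h import *
im,m=snap("wrist","w2"); print(status.read_state()["tcp_pos"])
E
```

```text
[506.572626   114.04822633 170.45962957]
```

View pics/w2.png

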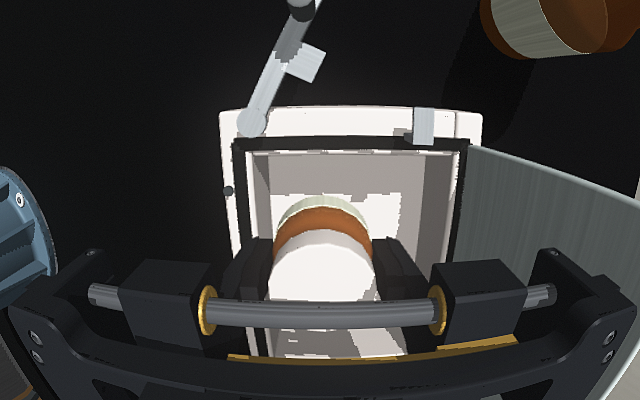

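Jar held upright above the case; the case's left corners show at (219,112) and (481,113), the front stud at (228,190), the latch pivot at (251,122) and the catch at (423,126). Checking the case pose against these while time stands still.

```bash
python3 - <<'E'
from h import *
np.set_printoptions(precision=1,suppress=True)
m=load("w2")
W=toz(m,[(219,112),(481,113),(228,190)],78,True)[:,:2];print(W)
p=np.array([534.42,55.58,.07]);c,s=np.cos(p[2]),np.sin(p[2]);Rc=np.array([[c,-s],[s,c]])
L=np.array([(-99,134),(99,134),(-94,75)]);print(L@Rc.T+p[:2])
for z in(90,100,110):print(z,(toz(m,[(415,108),(432,108),(414,142),(434,142)],z,True)[:,:2]-p[:2])@Rc)
print("pivot",(toz(m,[(251,122)],90,True)[:,:2]-p[:2])@Rc)
E
```

```text
[[430.  181.5]
 [623.7 196.7]
 [436.7 123.2]]
[[426.3 182.3]
 [623.8 196.2]
 [435.4 123.8]]
90 [[ 41.1 134.9]
 [ 53.4 135.6]
 [ 41.4 111.6]
 [ 56.2 112. ]]
100 [[ 38.1 135.1]
 [ 49.8 135.8]
 [ 38.3 112.9]
 [ 52.4 113.4]]
110 [[ 35.  135.4]
 [ 46.1 136. ]
 [ 35.3 114.3]
 [ 48.6 114.7]]
pivot [[-68.9 125.3]]
```

Emit:
{"fn": "play_rows", "kwargs": {"series": [[0,[0,0,-1],[0,0,0]],[0,[0,0,-1],[0,0,0]],[0,[0,0,-1],[0,0,0]],[0,[0,0,-1],[0,0,0]],[0,[0,0,-0.6],[0,0,0]],[0,[0,0,0],[0,0,0]]]}}

```text
clock: 10.62
tcp_pos: [506.5, 114.1, 55.0]
tool_rot: [-3.14, -0.0, 1.634]
force: [0.4, -0.6, -0.6]
opening: 52.5
finger_force: 30.0
```

Emit:
{"fn": "play_rows", "kwargs": {"series": [[0.68,[0,0,-0.04],[0,0,0]],[0.68,[0,0,0],[0,0,0]],[0.68,[0,0,0],[0,0,0]],[0.68,[0,0,1],[0,0,0]],[0.68,[0,0,1],[0,0,0]],[0.68,[0,0,1],[0,0,0]],[1,[0,0,1],[0,0,0]],[1,[0,0,1],[0,0,0]]]}}

```text
clock: 11.62
tcp_pos: [506.9, 114.8, 180.9]
tool_rot: [3.141, 0.0, 1.635]
force: [0.4, -0.5, 0.3]
opening: 77.5
finger_force: 0.0
```

Emit:
{"fn": "play_rows", "kwargs": {"series": [[1,[-0.12,-1,0],[0,0,0]],[1,[-0.12,-1,0],[0,0,0]],[1,[-0.12,-1,0],[0,0,0]],[1,[-0.12,-1,0],[0,0,0]],[1,[-0.12,-1,0],[0,0,0]],[1,[-0.12,-1,0],[0,0,0]],[1,[-0.12,-1,0],[0,0,0]],[1,[-0.12,-1,0],[0,0,0]]]}}

```text
clock: 12.62
tcp_pos: [482.8, -86.0, 180.1]
tool_rot: [3.141, 0.0, 1.635]
force: [0.1, -0.9, 0.3]
opening: 88.0
finger_force: 0.0
```

Emit:
{"fn": "play_rows", "kwargs": {"series": [[1,[-0.12,-1,0],[0,0,0]],[1,[-0.12,-1,0],[0,0,0]],[1,[-0.12,-1,0],[0,0,0]],[1,[-0.12,-1,0],[0,0,0]],[1,[-0.12,-1,0],[0,0,0]],[1,[-0.12,-1,0],[0,0,0]],[1,[-0.12,-1,0],[0,0,0]],[1,[-0.12,-1,0],[0,0,0]]]}}

```text
clock: 13.62
tcp_pos: [458.8, -286.1, 180.0]
tool_rot: [3.141, 0.0, 1.635]
force: [-0.3, 0.8, -0.1]
opening: 88.1
finger_force: 0.0
```

```bash
cat > caps.py <<'E'
from h import *
import sys
np.set_printoptions(precision=1,suppress=True)
for cam in("wrist","top"):
    im,m=snap(cam,sys.argv[1]+cam); f=cam=="wrist"
    g=(im.min(2)>150).astype(np.uint8); n,l,st,c=cv2.connectedComponentsWithStats(g)
    for i in range(1,n):
        w=toz(m,c[i],60,f)[0]
        if st[i,4]>60 and 250<w[0]<650 and -520<w[1]<250: print(cam,st[i],w[:2])
E
python3 caps.py a
```

```text
wrist [ 154  173   80   82 4850] [ 345.9 -308.9]
wrist [ 343  184   75   87 2447] [ 502.6 -307.6]
wrist [280 231  53  36 435] [ 450.8 -327.8]
wrist [ 278  251   52   50 2050] [ 448.9 -365.3]
wrist [392 260  26  40 527] [ 544.2 -370.5]
wrist [143 286   7  39 117] [ 269.7 -428.4]
wrist [ 151  295  340   34 7841] [ 466.5 -409.2]
top [231 165  39  71 680] [513.3 187.4]
top [272 165  76  69 668] [496.2 -30.1]
top [ 261  171   75   57 3157] [524.1  46.6]
```

Emit:
{"fn": "play_rows", "kwargs": {"series": [[1,[-0.1,-0.8,-0.1],[0,0,0]],[1,[-0.1,-0.8,-0.1],[0,0,0]],[1,[-0.1,-0.8,-0.1],[0,0,0]],[1,[-0.1,-0.8,-0.1],[0,0,0]],[1,[0,0,-1],[0,0,0]],[1,[0,0,-1],[0,0,0]],[1,[0,0,-1],[0,0,0]],[1,[0,0,-1],[0,0,0]]]}}

```text
clock: 14.72
tcp_pos: [448.7, -366.2, 68.7]
tool_rot: [-3.142, 0.0, 1.635]
force: [0.1, 0.1, -0.6]
opening: 88.4
finger_force: 0.0
```

Emit:
{"fn": "play_rows", "kwargs": {"series": [[1,[0,0,-1],[0,0,0]],[0,[0,0,0],[0,0,0]],[0,[0,0,0],[0,0,0]],[0,[0,0,0],[0,0,0]],[0,[0,0,0],[0,0,0]],[0,[0,0,0],[0,0,0]],[0,[0,0,0],[0,0,0]],[0,[0,0,0.4],[0,0,0]]]}}

```text
clock: 15.72
tcp_pos: [448.5, -364.7, 54.4]
tool_rot: [-3.141, -0.001, 1.635]
force: [0.3, 0.2, -1.5]
opening: 52.1
finger_force: 30.0
```

Emit:
{"fn": "play_rows", "kwargs": {"series": [[0,[0,0,1],[0,0,0]],[0,[0,0,1],[0,0,0]],[0,[0,0,1],[0,0,0]],[0,[0,0,1],[0,0,0]],[0,[0,0,0.6],[0,0,0]],[0,[0,0,0],[0,0,0]]]}}

```text
clock: 16.48
tcp_pos: [449.4, -365.7, 170.9]
tool_rot: [3.14, 0.002, 1.635]
force: [-0.0, 0.7, -0.9]
opening: 52.6
finger_force: 30.0
```

Emit:
{"fn": "play_rows", "kwargs": {"series": [[0,[0.15,1,0],[0,0,0]],[0,[0.15,1,0],[0,0,0]],[0,[0.15,1,0],[0,0,0]],[0,[0.15,1,0],[0,0,0]],[0,[0.15,1,0],[0,0,0]],[0,[0.15,1,0],[0,0,0]],[0,[0.15,1,0],[0,0,0]],[0,[0.15,1,0],[0,0,0]]]}}

```text
clock: 17.48
tcp_pos: [478.7, -162.8, 169.5]
tool_rot: [-3.141, -0.0, 1.636]
force: [-0.1, -0.7, -0.9]
opening: 52.0
finger_force: 30.0
```

Emit:
{"fn": "play_rows", "kwargs": {"series": [[0,[0.15,1,0],[0,0,0]],[0,[0.15,1,0],[0,0,0]],[0,[0.15,1,0],[0,0,0]],[0,[0.15,1,0],[0,0,0]],[0,[0.15,1,0],[0,0,0]],[0,[0.15,1,0],[0,0,0]],[0,[0.15,1,0],[0,0,0]],[0,[0.15,1,0],[0,0,0]]]}}

```text
clock: 18.48
tcp_pos: [508.1, 37.0, 169.5]
tool_rot: [-3.141, -0.0, 1.636]
force: [0.7, -0.3, -1.2]
opening: 52.0
finger_force: 30.0
```

Emit:
{"fn": "play_rows", "kwargs": {"series": [[0,[0.14,0.8,0],[0,0,0]],[0,[0,0,0],[0,0,0]],[0,[0,0,-1],[0,0,0]],[0,[0,0,-1],[0,0,0]],[0,[0,0,-1],[0,0,0]],[0,[0,0,-1],[0,0,0]],[0,[0,0,-0.6],[0,0,0]],[0,[0,0,0],[0,0,0]]]}}

```text
clock: 19.48
tcp_pos: [511.7, 54.6, 54.0]
tool_rot: [-3.14, -0.0, 1.635]
force: [-0.4, -0.5, -1.2]
opening: 52.6
finger_force: 30.0
```

Emit:
{"fn": "play_rows", "kwargs": {"series": [[0.68,[0,0,0],[0,0,0]],[0.68,[0,0,0],[0,0,0]],[0.68,[0,0,0],[0,0,0]],[0.68,[0,0,1],[0,0,0]],[0.68,[0,0,1],[0,0,0]],[0.68,[0,0,1],[0,0,0]],[1,[0,0,1],[0,0,0]],[1,[0,0,1],[0,0,0]]]}}

```text
clock: 20.48
tcp_pos: [512.4, 54.7, 180.9]
tool_rot: [3.141, 0.0, 1.635]
force: [-0.5, 0.7, 0.0]
opening: 77.6
finger_force: 0.0
```

Emit:
{"fn": "play_rows", "kwargs": {"series": [[1,[0,-1,0],[0,0,0]],[1,[0,-1,0],[0,0,0]],[1,[0,-1,0],[0,0,0]],[1,[0,-1,0],[0,0,0]],[1,[0,-1,0],[0,0,0]],[1,[0,-1,0],[0,0,0]],[1,[0,-1,0],[0,0,0]],[1,[0,-1,0],[0,0,0]]]}}

```text
clock: 21.48
tcp_pos: [512.4, -146.1, 180.0]
tool_rot: [3.141, 0.0, 1.635]
force: [0.4, -0.3, 0.2]
opening: 88.0
finger_force: 0.0
```

Emit:
{"fn": "play_rows", "kwargs": {"series": [[1,[0.2,-1,0],[0,0,0]],[1,[0.2,-1,0],[0,0,0]],[1,[0.2,-1,0],[0,0,0]],[1,[0.2,-1,0],[0,0,0]],[1,[0.3,-0.5,0],[0,0,0]],[1,[0.3,-0.5,0],[0,0,0]]]}}

```text
clock: 22.22
tcp_pos: [547.9, -271.0, 179.5]
tool_rot: [-3.141, -0.0, 1.635]
force: [-0.5, -1.1, -0.6]
opening: 88.3
finger_force: 0.0
```

```bash
python3 caps.py b
```

```text
wrist [  95  183   63   75 3570] [ 358.  -308.4]
wrist [ 239  196   54   64 1873] [ 505.8 -303.1]
wrist [300 244  52  30 415] [ 556.2 -323.2]
wrist [ 301  265   50   37 1574] [ 559.1 -358.4]
wrist [143 288   5  34  90] [ 358.3 -412.5]
wrist [ 151  295  340   34 6135] [ 554.  -395.7]
wrist [178 298 121  10 230] [ 477.1 -389.2]
wrist [324 301 112   7 222] [ 611.6 -380.9]
top [231 165  39  71 679] [513.7 187.4]
top [272 165  76  69 669] [496.1 -30.1]
top [ 261  171   75   57 3090] [524.7  46.1]
```

Emit:
{"fn": "play_rows", "kwargs": {"series": [[1,[0.11,-0.94,-0.1],[0,0,0]],[1,[0.11,-0.94,-0.1],[0,0,0]],[1,[0.11,-0.94,-0.1],[0,0,0]],[1,[0.11,-0.94,-0.1],[0,0,0]],[1,[0,0,-1],[0,0,0]],[1,[0,0,-1],[0,0,0]],[1,[0,0,-1],[0,0,0]],[1,[0,0,-1],[0,0,0]]]}}

```text
clock: 23.32
tcp_pos: [558.1, -365.7, 68.6]
tool_rot: [-3.142, 0.0, 1.634]
force: [-0.6, 0.2, -0.1]
opening: 88.3
finger_force: 0.0
```

Emit:
{"fn": "play_rows", "kwargs": {"series": [[1,[0,0,-1],[0,0,0]],[0,[0,0,0],[0,0,0]],[0,[0,0,0],[0,0,0]],[0,[0,0,0],[0,0,0]],[0,[0,0,0],[0,0,0]],[0,[0,0,0],[0,0,0]],[0,[0,0,0],[0,0,0]],[0,[0,0,0.4],[0,0,0]]]}}

```text
clock: 24.32
tcp_pos: [557.8, -363.6, 54.1]
tool_rot: [-3.14, -0.002, 1.635]
force: [-0.5, -0.1, -2.4]
opening: 52.3
finger_force: 30.0
```

Emit:
{"fn": "play_rows", "kwargs": {"series": [[0,[0,0,1],[0,0,0]],[0,[0,0,1],[0,0,0]],[0,[0,0,1],[0,0,0]],[0,[0,0,1],[0,0,0]],[0,[0,0,0.6],[0,0,0]],[0,[0,0,0],[0,0,0]]]}}

```text
clock: 25.08
tcp_pos: [558.9, -364.6, 171.0]
tool_rot: [3.14, 0.002, 1.635]
force: [0.1, -0.1, -1.9]
opening: 52.0
finger_force: 30.0
```

Emit:
{"fn": "play_rows", "kwargs": {"series": [[0,[-0.12,1,0],[0,0,0]],[0,[-0.12,1,0],[0,0,0]],[0,[-0.12,1,0],[0,0,0]],[0,[-0.12,1,0],[0,0,0]],[0,[-0.12,1,0],[0,0,0]],[0,[-0.12,1,0],[0,0,0]],[0,[-0.12,1,0],[0,0,0]],[0,[-0.12,1,0],[0,0,0]]]}}

```text
clock: 26.08
tcp_pos: [534.2, -162.7, 169.7]
tool_rot: [3.142, 0.0, 1.635]
force: [-0.1, 0.1, -2.1]
opening: 52.1
finger_force: 30.0
```

Emit:
{"fn": "play_rows", "kwargs": {"series": [[0,[-0.12,1,0],[0,0,0]],[0,[-0.12,1,0],[0,0,0]],[0,[-0.12,1,0],[0,0,0]],[0,[-0.12,1,0],[0,0,0]],[0,[-0.12,1,0],[0,0,0]],[0,[-0.12,1,0],[0,0,0]],[0,[0,0.25,0],[0,0,0]],[0,[0,0,0],[0,0,0]]]}}

```text
clock: 27.08
tcp_pos: [516.5, -7.8, 169.9]
tool_rot: [3.141, 0.0, 1.636]
force: [0.1, 0.3, -1.1]
opening: 52.4
finger_force: 30.0
```

Emit:
{"fn": "play_rows", "kwargs": {"series": [[0,[0,0,-1],[0,0,0]],[0,[0,0,-1],[0,0,0]],[0,[0,0,-1],[0,0,0]],[0,[0,0,-1],[0,0,0]],[0,[0,0,-0.6],[0,0,0]],[0,[0,0,0],[0,0,0]]]}}

```text
clock: 27.82
tcp_pos: [516.3, -8.6, 54.1]
tool_rot: [-3.141, -0.0, 1.634]
force: [0.2, -0.2, -1.7]
opening: 52.0
finger_force: 30.0
```

Emit:
{"fn": "play_rows", "kwargs": {"series": [[0.68,[0,0,0],[0,0,0]],[0.68,[0,0,0],[0,0,0]],[0.68,[0,0,0],[0,0,0]],[0.68,[0,0,1],[0,0,0]],[0.68,[0,0,1],[0,0,0]],[0.68,[0,0,1],[0,0,0]],[0.68,[0,0,1],[0,0,0]],[0.68,[0,0,1],[0,0,0]]]}}

```text
clock: 28.82
tcp_pos: [516.4, -7.9, 180.9]
tool_rot: [3.141, 0.0, 1.635]
force: [-0.5, -0.2, -0.1]
opening: 60.2
finger_force: 0.0
```

```bash
python3 - <<'E'
from h import *
snap("wrist","w3")
E
```

```text
(no output)
```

View pics/w3.png

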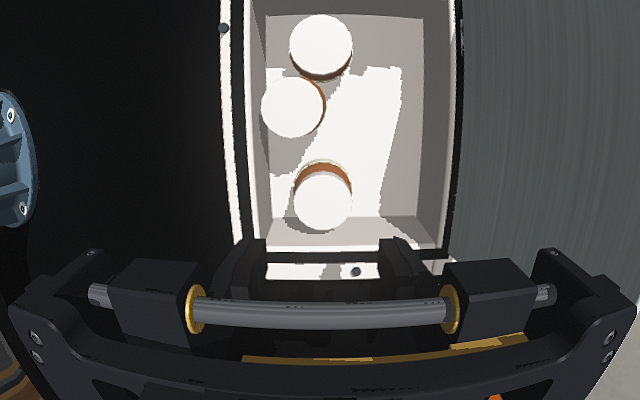

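Wrist view: all three jars stand inside the case at (320,47), (293,107) and (322,202); the middle one has been knocked toward the front but is upright and inside. Now I'll go over and behind the lid with closed fingers.

Emit:
{"fn": "play_rows", "kwargs": {"series": [[0,[0,0,0.9],[0,0,0]],[0,[0,0,0.9],[0,0,0]],[0,[0,0,0.9],[0,0,0]],[0,[0,0,0.9],[0,0,0]],[0,[0,0,0.9],[0,0,0]],[0,[1,0.4,0],[0,0,0]],[0,[1,0.4,0],[0,0,0]],[0,[1,0.4,0],[0,0,0]]]}}

```text
clock: 29.88
tcp_pos: [592.1, 22.3, 291.9]
tool_rot: [3.141, 0.0, 1.635]
force: [0.4, 0.4, 0.1]
opening: 0.3
finger_force: 0.0
```

Emit:
{"fn": "play_rows", "kwargs": {"series": [[0,[0.82,0.36,0],[0,0,0]],[0,[0.82,0.36,0],[0,0,0]],[0,[0.82,0.36,0],[0,0,0]],[0,[0.82,0.36,0],[0,0,0]],[0,[0.82,0.36,0],[0,0,0]],[0,[0,0,0],[0,0,0]]]}}

```text
clock: 30.62
tcp_pos: [694.3, 67.5, 291.0]
tool_rot: [-3.141, -0.0, 1.636]
force: [-0.4, 0.1, 0.4]
opening: 0.8
finger_force: 0.0
```

```bash
python3 - <<'E'
from h import *
np.set_printoptions(precision=1,suppress=True)
snap("scene","s2"); print(status.read_state()["tcp_pos"],status.read_state()["joint_pos"])
E
```

```text
[693.7  67.1 291.1] [-0.1  0.4  1.2 -0.   1.5 -0.1]
```

View pics/s2.png

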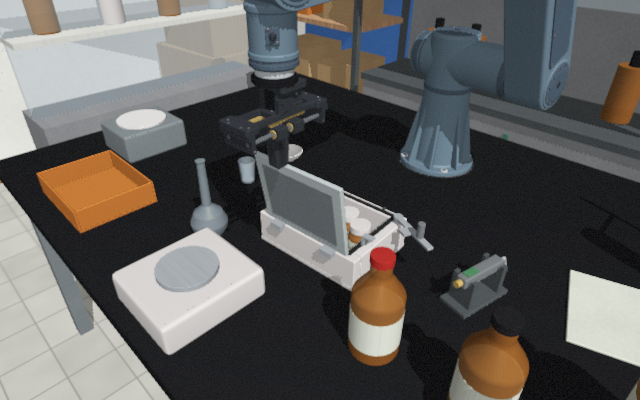

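```bash
python3 - <<'E'
from h import *
np.set_printoptions(precision=1,suppress=True)
m=load("s2"); print(proj(m,[[694,67,269],[694,67,291],[694,67,335]]))
p=np.array([534.42,55.58,.07]);c,s=np.cos(p[2]),np.sin(p[2]);Rc=np.array([[c,-s],[s,c]])
for th in(1.57,1.65,1.7,1.75,1.8):
    L=[(85-170*np.cos(th)+d*np.sin(th),y,78+170*np.sin(th)+d*np.cos(th)) for y in(110,-110) for d in (0,10)]
    X=np.array([[*(Rc@np.array(l[:2])+p[:2]),l[2]] for l in L]);print(th,proj(m,X).ravel())
im=cv2.imread("pics/s2.png");cv2.imwrite("pics/c5.png",cv2.resize(im[70:270,210:410],None,fx=3,fy=3,interpolation=cv2.INTER_CUBIC))
E
```

```text
[[278.1 165.4]
 [277.6 154.4]
 [276.5 131.4]]
1.57 [352.  180.2 348.6 182.3 266.6 144.1 263.  145.7]
1.65 [347.4 183.4 343.9 186.  261.8 146.5 258.2 148.5]
1.7 [344.4 185.7 340.9 188.5 258.7 148.3 255.1 150.5]
1.75 [341.4 188.2 337.9 191.3 255.7 150.3 252.1 152.8]
1.8 [338.4 190.9 334.8 194.3 252.7 152.5 249.1 155.2]
```

View pics/c5.png

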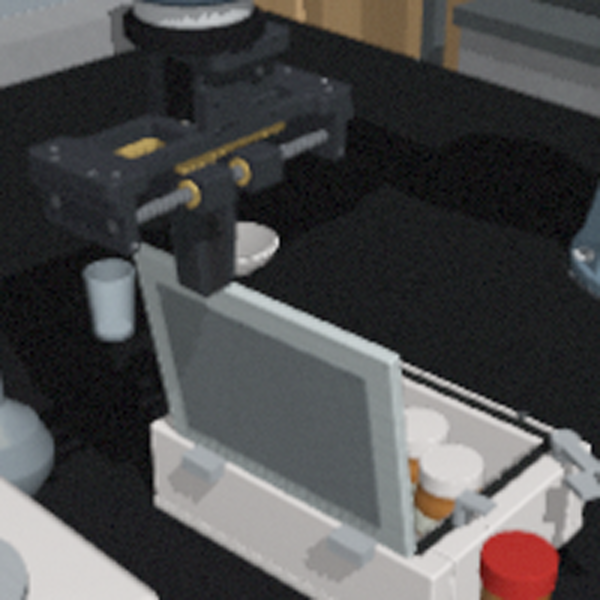

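The fingers are behind the lid (on its outer side), and its top corners fit a lid angle of about 1.7 rad. I'll descend and sweep it shut along its arc.

Emit:
{"fn": "play_rows", "kwargs": {"series": [[0,[0,0,-0.95],[0,0,0]],[0,[0,0,-0.95],[0,0,0]],[0,[-0.95,-0.07,0.13],[0,0,0]],[0,[-0.95,-0.07,0.13],[0,0,0]],[0,[-0.81,-0.06,-0.06],[0,0,0]],[0,[-0.81,-0.06,-0.06],[0,0,0]],[0,[-0.84,-0.06,-0.31],[0,0,0]],[0,[-0.84,-0.06,-0.31],[0,0,0]]]}}

```text
clock: 31.68
tcp_pos: [563.3, 57.0, 233.3]
tool_rot: [3.139, 0.001, 1.635]
force: [3.9, -0.1, 0.6]
opening: 0.3
finger_force: 1.0
```

Emit:
{"fn": "play_rows", "kwargs": {"series": [[0,[-0.71,-0.05,-0.55],[0,0,0]],[0,[-0.71,-0.05,-0.55],[0,0,0]],[0,[-0.52,-0.04,-0.73],[0,0,0]],[0,[-0.52,-0.04,-0.73],[0,0,0]],[0,[-0.21,-0.02,-0.56],[0,0,0]],[0,[-0.21,-0.02,-0.56],[0,0,0]],[0,[-0.05,0,-0.3],[0,0,0]],[0,[-0.05,0,-0.3],[0,0,0]]]}}

```text
clock: 32.67
tcp_pos: [489.6, 51.9, 125.4]
tool_rot: [3.141, 0.0, 1.635]
force: [-0.2, 0.8, 1.2]
opening: 0.6
finger_force: 0.5
```

Emit:
{"fn": "play_rows", "kwargs": {"series": [[0,[-0.05,0,-0.3],[0,0,0]],[0,[-0.05,0,-0.2],[0,0,0]],[0,[0,0,0],[0,0,0]]]}}

```text
clock: 33.05
tcp_pos: [486.6, 52.0, 112.8]
tool_rot: [-3.141, -0.0, 1.635]
force: [0.2, 0.1, -0.2]
opening: 0.5
finger_force: 0.0
```

Emit:
{"fn": "play_rows", "kwargs": {"series": [[0,[0,0,-0.06],[0,0,0]],[0,[0,0,-0.06],[0,0,0]],[0,[0,0,0],[0,0,0]]]}}

```text
clock: 33.42
tcp_pos: [487.0, 52.0, 110.4]
tool_rot: [3.141, 0.0, 1.635]
force: [-1.1, -0.3, 2.1]
opening: 0.3
finger_force: 1.1
```

Emit:
{"fn": "play_rows", "kwargs": {"series": [[0,[0,0,-0.06],[0,0,0]],[0,[0,0,0],[0,0,0]]]}}

```text
clock: 33.67
tcp_pos: [487.0, 52.0, 110.3]
tool_rot: [-3.141, 0.0, 1.635]
force: [-7.4, 0.7, 17.4]
opening: 0.7
finger_force: 8.5
```

Emit:
{"fn": "play_rows", "kwargs": {"series": [[0,[0,0,0.88],[0,0,0]],[0,[0,0,0.88],[0,0,0]],[0,[0,0,0.88],[0,0,0]],[0.6,[0,0,0.88],[0,0,0]],[0.6,[0,0,0.88],[0,0,0]],[0.6,[0,0.9,0],[0,0,-0.83]],[0.6,[0,0.9,0],[0,0,-0.83]],[0.6,[0,0.9,0],[0,0,-0.83]]]}}

```text
clock: 34.67
tcp_pos: [486.9, 120.1, 218.7]
tool_rot: [3.141, -0.0, 1.195]
force: [-0.4, -0.5, 0.2]
opening: 48.3
finger_force: 0.0
```

Emit:
{"fn": "play_rows", "kwargs": {"series": [[0.6,[0,0.88,0],[0,0,0]],[0.6,[0,0.88,0],[0,0,0]],[0.6,[0,0.88,0],[0,0,0]],[0.6,[0,0.88,0],[0,0,0]],[0.6,[0,0.88,0],[0,0,0]],[0.6,[0,0.88,0],[0,0,0]],[0.6,[0,0,0],[0,0,0]]]}}

```text
clock: 35.55
tcp_pos: [486.7, 252.4, 218.5]
tool_rot: [-3.142, -0.0, 1.203]
force: [-0.3, -0.7, -0.5]
opening: 52.9
finger_force: 0.0
```

```bash
python3 - <<'E'
from h import *
snap("wrist","w4"); snap("scene","s4"); snap("top","t4"); print(status.read_state()["tcp_pos"])
print(toz(load("t4"),[(188,125)],210))
E
```

```text
[486.84214908 250.87182604 218.51771714]
[[698.28006518 307.7937184  210.        ]]
```

View pics/w4.png

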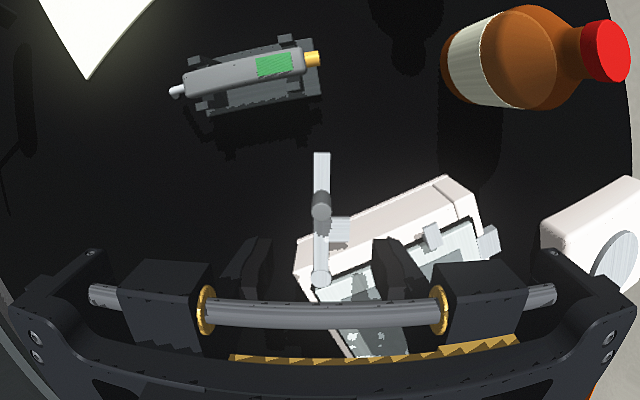

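Wrist view: the lid is shut; latch pivot at (320,277), knob top near (321,211), bar end (321,153); probe handle spans (185,85) to (305,62) in its cradle. Computing the knob position.

```bash
python3 - <<'E'
from h import *
np.set_printoptions(precision=1,suppress=True)
m=load("w4"); im=cv2.imread("pics/w4.png")
p=np.array([534.42,55.58,.07]);c,s=np.cos(p[2]),np.sin(p[2]);Rc=np.array([[c,-s],[s,c]])
for uv,z in[((320,278),92),((321,211),128),((321,211),122),((321,153),92)]:
    w=toz(m,[uv],z,True)[0]; l=(w[:2]-p[:2])@Rc; print(uv,z,w[:2],l,"r",np.hypot(*(l-[-70,126])),"th",np.arctan2(l[1]-126,l[0]+70))
print(im[185:230:3,[312,317,321,325,330]].mean(2).astype(int))
for th in(1.1,1.15,1.2):
    l=np.array([-70+80*np.cos(th),126+80*np.sin(th)]);w=Rc@l+p[:2]; print(th,w,proj(m,[[*w,z] for z in(85,92,120,127)],True).ravel())
E
```

```text
(320, 278) 92 [456.9 174.1] [-69.1 123.6] r 2.5331123429639213 th -1.200720319887331
(321, 211) 128 [487.6 250.5] [-33.1 197.7] r 80.67010678494206 th 1.0955884320713922
(321, 211) 122 [486.7 248.4] [-34.1 195.7] r 78.40414130129504 th 1.0947400248160144
(321, 153) 92 [500.9 285.2] [-17.4 231.4] r 117.78363114000253 th 1.1077369969138764
[[ 32 217 214 219   6]
 [ 35 220 217 221   7]
 [ 34 115  99 104   8]
 [ 38  99 107 100  21]
 [ 51 102 107 101  62]
 [ 61 106 107 101  81]
 [ 78 129 168 126  82]
 [ 99 152 149 151  79]
 [130 149 148 147 149]
 [151 145 146 145 151]
 [104 142 144 143 125]
 [ 42 141 141 142  96]
 [ 49 130 123 123 125]
 [ 43 131 127 130 124]
 [ 40 130 127 131 126]]
1.1 [487. 250.] [320.7 194.3 320.7 196.8 320.5 208.1 320.5 211.4]
1.15 [483.3 251.5] [316.1 194.3 316.  196.8 315.3 208.1 315.1 211.3]
1.2 [479.5 252.8] [311.6 194.5 311.3 197.  310.1 208.3 309.8 211.5]
```

Emit:
{"fn": "play_rows", "kwargs": {"series": [[0.6,[0,-0.02,-1],[0,0,0]],[0.6,[0,0,-1],[0,0,0]],[0.6,[0,0,-1],[0,0,0]],[0.6,[0,0,-1],[0,0,0]],[0,[0,0,0],[0,0,0]],[0,[0,0,0],[0,0,0]],[0,[0,0,0],[0,0,0]],[0,[0,0,0],[0,0,0]]], "grip_force": 10}}

```text
clock: 36.7
tcp_pos: [487.4, 251.2, 119.7]
tool_rot: [3.14, -0.001, 1.2]
force: [1.1, -1.0, 2.4]
opening: 15.8
finger_force: 10.1
```

Emit:
{"fn": "play_rows", "kwargs": {"series": [[0,[0.32,-0.16,0],[0,0,-0.63]],[0,[0.3,-0.19,0],[0,0,-0.63]],[0,[0.27,-0.22,0],[0,0,-0.63]],[0,[0.25,-0.25,0],[0,0,-0.63]],[0,[0.22,-0.28,0],[0,0,-0.63]],[0,[0.19,-0.3,0],[0,0,-0.63]]]}}

```text
clock: 37.45
tcp_pos: [526.3, 216.2, 119.7]
tool_rot: [3.141, -0.002, 0.537]
force: [-0.9, 0.2, 2.7]
opening: 15.3
finger_force: 10.0
```

Emit:
{"fn": "play_rows", "kwargs": {"series": [[0,[0.15,-0.32,0],[0,0,-0.63]],[0,[0.12,-0.33,0],[0,0,-0.63]],[0,[0.08,-0.34,0],[0,0,-0.63]],[0,[0,0,0],[0,0,0]]]}}

```text
clock: 37.95
tcp_pos: [535.3, 190.9, 119.7]
tool_rot: [3.141, -0.002, 0.211]
force: [1.0, 0.2, 2.3]
opening: 15.4
finger_force: 10.0
```

Emit:
{"fn": "play_rows", "kwargs": {"series": [[0,[0.04,-0.35,0],[0,0,-0.63]],[0,[0,0,0],[0,0,0]]]}}

```text
clock: 38.2
tcp_pos: [536.3, 182.9, 119.7]
tool_rot: [-3.141, -0.002, 0.103]
force: [0.9, 2.1, 3.6]
opening: 15.6
finger_force: 10.0
```

Emit:
{"fn": "play_rows", "kwargs": {"series": [[0,[0,-0.1,0],[0,0,0]],[0,[0,0,0],[0,0,0]]]}}

```text
clock: 38.45
tcp_pos: [536.3, 182.6, 119.7]
tool_rot: [-3.138, -0.004, 0.104]
force: [2.4, 11.6, 3.1]
opening: 15.6
finger_force: 10.0
```

Latch is home (stopped against the catch, 12 N). Releasing the knob, rising, and turning toward the probe so the wrist camera faces its tip.

Emit:
{"fn": "play_rows", "kwargs": {"series": [[0.5,[0,0.1,0],[0,0,0]],[0.5,[0,0,0],[0,0,0]],[0.5,[0,0,1],[0,0,0]],[0.5,[0,0,1],[0,0,0]],[0.5,[0,0,1],[0,0,0]],[0.7,[-0.18,0.45,0.1],[0,0,0.96]],[0.7,[-0.18,0.45,0.1],[0,0,0.96]],[0.7,[-0.18,0.45,0.1],[0,0,0.96]]]}}

```text
clock: 39.45
tcp_pos: [521.3, 216.1, 200.8]
tool_rot: [-3.142, 0.001, 0.61]
force: [-0.1, 0.2, 0.3]
opening: 61.9
finger_force: 0.0
```

Emit:
{"fn": "play_rows", "kwargs": {"series": [[0.7,[-0.18,0.45,0],[0,0,0.96]],[0.7,[-0.18,0.45,0],[0,0,0.96]],[0.7,[-0.18,0.45,0],[0,0,0.96]],[0.7,[-0.18,0.45,0],[0,0,0.96]],[0.7,[-0.18,0.45,0],[0,0,0.96]],[0.7,[-0.18,0.45,0],[0,0,0.96]],[0.7,[-0.18,0.45,0],[0,0,0.96]],[0.7,[-0.18,0.45,0],[0,0,0.96]]]}}

```text
clock: 40.45
tcp_pos: [485.4, 306.1, 200.6]
tool_rot: [-3.14, 0.001, 1.95]
force: [0.1, 0.5, -0.1]
opening: 61.6
finger_force: 0.0
```

Emit:
{"fn": "play_rows", "kwargs": {"series": [[0.7,[-0.18,0.45,0],[0,0,0.96]],[0.7,[-0.18,0.45,0],[0,0,0.96]],[0.7,[-0.18,0.45,0],[0,0,0.96]],[0.7,[-0.18,0.45,0],[0,0,0.96]],[0.7,[-0.18,0.45,0],[0,0,0.96]],[0.7,[-0.18,0.45,0],[0,0,0.96]],[0.7,[0,0,0],[0,0,0]]]}}

```text
clock: 41.32
tcp_pos: [458.3, 373.8, 200.6]
tool_rot: [-3.14, -0.001, 2.95]
force: [-0.1, -0.8, 0.2]
opening: 61.5
finger_force: 0.0
```

```bash
python3 - <<'E'
from h import *
np.set_printoptions(precision=2,suppress=True)
im,m=snap("wrist","w5"); print(status.read_state()["tcp_pos"],status.read_state()["tool_rot"])
pp=(459.4,374.75,-.2);c,s=np.cos(pp[2]),np.sin(pp[2])
f=lambda l:[*(np.array([[c,-s],[s,c]])@np.array(l[:2])+pp[:2]),l[2]]
X=np.array([f(l) for l in[(56,12,79),(56,-12,79),(-56,12,79),(-56,-12,79),(-90,0,22),(65,32,0),(-65,32,8),(-65,-32,8)]])
print(proj(m,X,True))
# stud check from w3, w2
c,s=np.cos(.07),np.sin(.07);Rc=np.array([[c,-s],[s,c]])
def blob(name,u,v):
    a=cv2.imread(f"pics/{name}.png").min(2); r=9; w=a[v-r:v+r+1,u-r:u+r+1]; n,l,st,ct=cv2.connectedComponentsWithStats((w<110).astype(np.uint8)); i=1+np.argmin([np.hypot(*(ct[k]-r)) for k in range(1,n)]); print(name,ct[i]+[u-r,v-r],st[i,4]); return ct[i]+[u-r,v-r]
for n,u,v in(("w3",355,271),("w3",223,29),("w2",228,190)):
    q=blob(n,u,v); w=toz(load(n),[q],78,True)[0][:2]; print(w,(w-[534.42,55.58])@Rc)
E
```

```text
[458.62 373.42 200.74] [-3.14 -0.    2.95]
[[336.78 254.09]
 [310.14 253.89]
 [339.94 127.57]
 [309.66 127.28]
 [324.72  87.45]
 [351.07 228.05]
 [355.86 112.95]
 [292.9  112.36]]
w3 [355.59 270.98] 64
[551.35 -68.37] [   8.22 -124.83]
w3 [221.98  28.57] 248
[435.64 123.02] [-93.82  74.18]
w2 [227.19 190.15] 247
[436.09 123.04] [-93.37  74.17]
```

```bash
python3 - <<'E'
from h import *
im=cv2.imread("pics/w5.png"); g=im.mean(2).astype(int)
for v in(75,82,90,98,106,114,122,130,140,150,165,180,195,210,225,240,250,258): print(v,g[v,284:372:2])
E
```

```text
75 [17 16 16 15 17 21 16 15 16 18 18 14 17 14 15 19 19 17 18 16 16 15 18 16
 16 16 16 15 17 14 17 18 17 15 15 15 16 15 19 19 17 18 17 16]
82 [18 16 17 17 17 18 15 17 16 19 17 16 16 17 18 18 14 15 19 16 17 16 19 16
 18 18 18 17 17 18 18 15 17 15 16 17 16 17 18 16 19 15 17 19]
90 [ 15  18  16  16  10  12  12  13  11  12  11  11  11  11  11  16  17  18
  16   9  81  82 114 136  40  15  17  16  15  18  18  17  18  17  18  15
  17  18  16  16  16  18  15  17]
98 [ 11   9  11  11  17  16  19  16  18  17  17  18  16  17  17  19  18  20
  16  14  77  80 110 132  74  12  17  18  18  19  20  16  18  17  19  16
  20  16  16  16  19  17  18  16]
106 [ 17  16  18  15  18  19  19  16  19  18  16  20  17  16  17  18  20  20
  17  14  77  96 145 148 106  10  17  20  20  17  20  18  19  19  17  17
  19  19  18  17  15  17  15  17]
114 [ 16  18  17  16  11  12  11  16  19  15  20  15  16  16  16  20  22  22
  22  21  89 146 197 241 133   2  12   6  15  13  13  15  16  16  13  18
  20  17  20  19  18  20  18  18]
122 [ 11  12  12  13  11  13  36  40  40  68  71  69  64  69  67  66  68  71
  70  61  91 
[... 1372 characters left out ...]
1  27  29  27  32  35  33  41  55  86  87
  87  92  89  87  91  90  92  96 119 110  24  28  32  29  28  30  76  18
  20  19  18  18  20  19  19  19]
240 [ 18  18  18  20  19  17  17  66  71  70  72  15  19  18  38  56  79  87
  92  89  85  87  92  87  94 101 118  79  16  19  17  74  69  71  71  22
  19  19  19  18  19  16  20  19]
250 [ 20  21  19  15  18  17  20  18  17  19  20  18  17  19  36  79 105 108
 111 111 112 113 114 114 114 115 121  59  18  19  21  21  19  22  19  18
  21  17  22  19  20  20  18  17]
258 [ 16  15  17  19  20  19  16  18  18  19  18  18  19  19  18  19  14  72
 104 132 147 165 164 162  67  18  19  18  18  17  19  19  18  22  19  16
  18  18  18  20  18  20  17  17]
```

The handle in the wrist picture spans rows 136–253 and columns 314–341, so the probe is about (462.7, 376.1) with yaw −0.21. Descending and gripping it.

Emit:
{"fn": "play_rows", "kwargs": {"series": [[0.7,[0.16,0.1,-0.1],[0,0,-0.11]],[0.7,[0,0,-1],[0,0,0]],[0.7,[0,0,-1],[0,0,0]],[0.7,[0,0,-1],[0,0,0]],[0.7,[0,0,-1],[0,0,0]],[0.7,[0,0,-1],[0,0,0]],[0.7,[0,0,0],[0,0,0]],[0.7,[0,0,0],[0,0,0]]]}}

```text
clock: 42.38
tcp_pos: [463.6, 376.2, 74.5]
tool_rot: [3.141, 0.001, 2.929]
force: [0.1, 0.3, 1.1]
opening: 61.6
finger_force: 0.0
```

Emit:
{"fn": "play_rows", "kwargs": {"series": [[0,[0,0,0],[0,0,0]],[0,[0,0,0],[0,0,0]],[0,[0,0,0],[0,0,0]],[0,[0,0,0],[0,0,0]],[0,[0,0,0],[0,0,0]],[0,[0,0,0],[0,0,0]]], "grip_force": 30}}

```text
clock: 43.12
tcp_pos: [463.0, 376.3, 73.9]
tool_rot: [3.141, 0.0, 2.93]
force: [-1.0, -0.4, 2.4]
opening: 24.1
finger_force: 30.0
```

Emit:
{"fn": "play_rows", "kwargs": {"series": [[0,[0,0,0.5],[0,0,0]],[0,[0,0,1],[0,0,0]],[0,[0,0,1],[0,0,0]],[0,[0,0,1],[0,0,0]],[0,[0,0,1],[0,0,0]],[0,[0,0,0],[0,0,0]],[0,[0,0,0],[0,0,0]]]}}

```text
clock: 44.0
tcp_pos: [462.4, 375.9, 185.5]
tool_rot: [-3.141, -0.001, 2.93]
force: [-0.1, 0.3, -0.9]
opening: 23.6
finger_force: 30.0
```

```bash
python3 - <<'E'
from h import *
np.set_printoptions(precision=2,suppress=True)
im,m=snap("wrist","w6"); st=status.read_state(); t=st["tcp_pos"]; r=st["tool_rot"]; print(t,r,st["force"],st["opening"])
y=r[2]-np.pi; c,s=np.cos(y),np.sin(y)
X=[[t[0]+l*c,t[1]+l*s,t[2]+z] for l,z in((-90,-51.9),(-56,5),(-56,-19),(-85,-51.9),(-95,-51.9))]
print(proj(m,X,True))
cv2.imwrite("pics/c6.png",cv2.resize(im[60:320,200:440],None,fx=2.3,fy=2.3,interpolation=cv2.INTER_CUBIC))
E
```

```text
[462.18 375.82 184.93] [-3.14 -0.    2.93] [-0.41  0.76 -1.6 ] 23.775234551049135
[[322.41  77.08]
 [322.35 153.56]
 [322.37 144.68]
 [322.41  85.8 ]
 [322.41  68.4 ]]
```

View pics/c6.png

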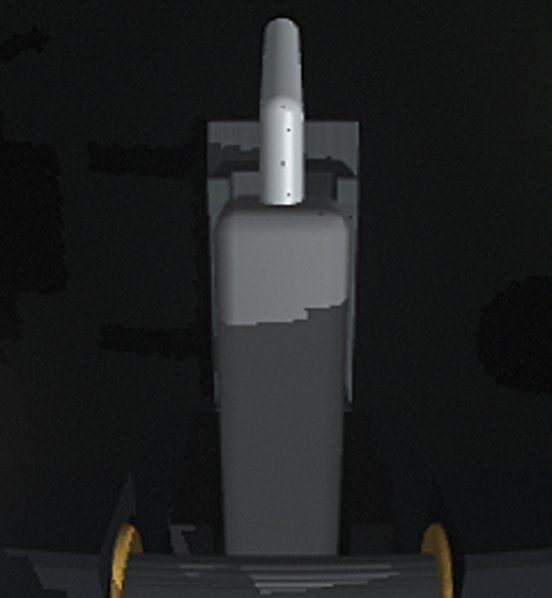

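The probe is held squarely; its tip end at crop (281,20), i.e. pixel (322,69), matches the expected tip 90 mm ahead of the TCP and 52 mm below. Moving over the case to measure the studs before tracing.

Emit:
{"fn": "play_rows", "kwargs": {"series": [[0,[0.22,-0.97,0],[0,0,0.12]],[0,[0.22,-0.97,0],[0,0,0.12]],[0,[0.22,-0.97,0],[0,0,0.12]],[0,[0.22,-0.97,0],[0,0,0.12]],[0,[0.22,-0.97,0],[0,0,0.12]],[0,[0.22,-0.97,0],[0,0,0.12]],[0,[0.22,-0.97,0],[0,0,0.12]],[0,[0.22,-0.97,0],[0,0,0.12]]]}}

```text
clock: 45.05
tcp_pos: [506.2, 181.3, 184.7]
tool_rot: [-3.141, -0.003, 3.098]
force: [-1.1, 0.6, -1.5]
opening: 23.5
finger_force: 30.0
```

Emit:
{"fn": "play_rows", "kwargs": {"series": [[0,[0.22,-0.97,0],[0,0,0.12]],[0,[0.22,-0.97,0],[0,0,0.12]],[0,[0.22,-0.97,0],[0,0,0.12]],[0,[0.22,-0.97,0],[0,0,0.12]],[0,[0.22,-0.97,0],[0,0,0.12]],[0,[0.22,-0.97,0],[0,0,0.12]],[0,[0,0,0],[0,0,0]],[0,[0,0,0],[0,0,0]]]}}

```text
clock: 46.05
tcp_pos: [539.2, 37.2, 185.3]
tool_rot: [3.141, -0.002, -3.06]
force: [-0.7, 0.5, -0.6]
opening: 23.7
finger_force: 30.0
```

```bash
cat > m.py <<'E'
from h import *
np.set_printoptions(precision=2,suppress=True)
p=np.array([534.42,55.58,.07]);c,s=np.cos(p[2]),np.sin(p[2]);Rc=np.array([[c,-s],[s,c]])
im,m=snap("wrist","w7"); st=status.read_state(); print(st["tcp_pos"],st["tool_rot"],st["force"])
g=im.min(2)
ww=lambda l,z:[*(Rc@np.array(l)+p[:2]),z]
L=np.array([(-94,75),(5,-124)]); W=[]
for l in L:
    u,v=np.round(proj(m,[ww(l,78)],True)[0]).astype(int); r=12
    w=g[v-r:v+r+1,u-r:u+r+1]; n,lb,stt,ct=cv2.connectedComponentsWithStats((w<100).astype(np.uint8)); print((u,v),[(ct[k]+[u-r,v-r],stt[k,4]) for k in range(1,n)])
# undistort to metric top-down view of rim plane z=78 & lid plane z=88 in case frame, 1 mm/px
for z in(78,88):
    ys,xs=np.mgrid[-145:146,-110:111]
    X=np.stack([*( (Rc@np.stack([xs.ravel(),ys.ravel()]))+p[:2,None]),np.full(xs.size,z)],1)
    q=proj(m,X,True).astype(np.float32); np.save(f"pics/rect{z}.npy",cv2.remap(im,q[:,0].reshape(xs.shape),q[:,1].reshape(xs.shape),cv2.INTER_LINEAR))
a=np.load("pics/rect78.npy").mean(2).astype(int)
for y in(100,60,30,-5,-60,-100): print("y",y,"x=-106..-76:",a[y+145,4:35])
for x in(-70,-50,-30,-15): print("x",x,"y=-140..-100:",a[5:46,x+110])
E
python3 m.py
```

```text
[539.3   37.47 185.5 ] [ 3.14 -0.   -3.06] [-0.46 -0.27 -0.88]
(np.int64(446), np.int64(81)) [(array([446.41,  75.59]), np.int32(313)), (array([444.56,  91.53]), np.int32(94))]
(np.int64(197), np.int64(200)) [(array([186.1 , 202.08]), np.int32(73)), (array([207.32, 200.02]), np.int32(63)), (array([196.95, 204.19]), np.int32(58))]
y 100 x=-106..-76: [ 23  24  23  21  24  24  26  24  19  14 217 248 251 252 252 252 253 255
 224  49  28  36  20  96 241 248 245 246 247 248 249]
y 60 x=-106..-76: [ 22  19  20  19  19  19  20  21  17  11 122 250 251 252 252 252 252 249
 223 103  27  37  22  74 203 245 244 244 243 245 245]
y 30 x=-106..-76: [ 20  20  21  21  23  22  23  23  19  30 160 241 250 252 252 252 252 253
 247 194  26  44  29  44 203 242 244 242 241 242 244]
y -5 x=-106..-76: [ 24  24  23  25  25  27  26  27  23  42 156 237 248 252 251 251 252 253
 254 177  49  43  45  41 185 237 246 242 241 241 242]
y -60 x=-106..-76: [ 23  25  27  29  27  26  28  28  27  20  43 216 248 250 251 251 251 251
 253 255   7  32  36  34 107 152 156 153 153 154 153]
y -100 x=-106..-76: [ 24  24  25  27  25 
[... 157 characters left out ...]
0 192 184 178 178 177 178 177 177 176 176
 176 176 176 178 179 184 124  26  80 141 150 147 148 148 148 147 148 148
 147 148 149 150 149]
x -50 y=-140..-100: [ 27  28  27  28  27  21  34 154 239 191 174 176 177 177 177 176 178 177
 177 177 177 177 180 180 118  27 118 166 155 154 153 154 155 155 154 154
 153 152 153 153 153]
x -30 y=-140..-100: [ 28  29  29  28  30  27  40 119 182 181 177 177 177 177 177 177 177 177
 177 178 178 178 179 188 120  40  58 137 154 154 154 154 153 153 154 153
 153 154 152 153 153]
x -15 y=-140..-100: [ 29  30  30  30  30  25  10 183 255 253 251 243 234 235 237 230 199 186
 190 186 172 175 180 183 122  33  52 142 157 154 154 153 154 153 153 154
 153 153 154 154 155]
```

Emit:
{"fn": "play_rows", "kwargs": {"series": [[0,[-0.08,0.94,0],[0,0,-0.05]],[0,[-0.08,0.94,0],[0,0,0]],[0,[-0.08,0.94,0],[0,0,0]],[0,[-0.08,0.94,0],[0,0,0]],[0,[0,0,-0.5],[0,0,0]],[0,[0,0,-0.5],[0,0,0]],[0,[0,0,-0.5],[0,0,0]],[0,[0,0,0],[0,0,0]]]}}

```text
clock: 47.1
tcp_pos: [530.9, 130.1, 146.9]
tool_rot: [3.142, -0.003, -3.07]
force: [-0.2, -0.3, -1.4]
opening: 23.3
finger_force: 30.0
```

```bash
python3 - <<'E'
from h import *
np.set_printoptions(precision=2,suppress=True)
im,m=snap("wrist","w8"); st=status.read_state(); t=st["tcp_pos"];r=st["tool_rot"]; print(t,r,st["force"])
y=r[2]+np.pi;c,s=np.cos(y),np.sin(y)
X=[[t[0]+a*c-b*s,t[1]+a*s+b*c,t[2]-51.9] for a,b in((-90,0),(-95,0),(-90,5),(-90,-5))];print(proj(m,X,True))
u,v=proj(m,X,True)[0].astype(int); print(u,v)
k=im[v-45:v+75,u-60:u+60]; cv2.imwrite("pics/c8.png",cv2.resize(k,None,fx=5,fy=5,interpolation=cv2.INTER_CUBIC))
E
```

```text
[531.49 130.17 147.83] [ 3.14 -0.   -3.07] [ 0.52  0.09 -0.9 ]
[[323.84  78.97]
 [323.84  70.22]
 [332.83  79.02]
 [314.84  78.99]]
323 78
```

View pics/c8.png

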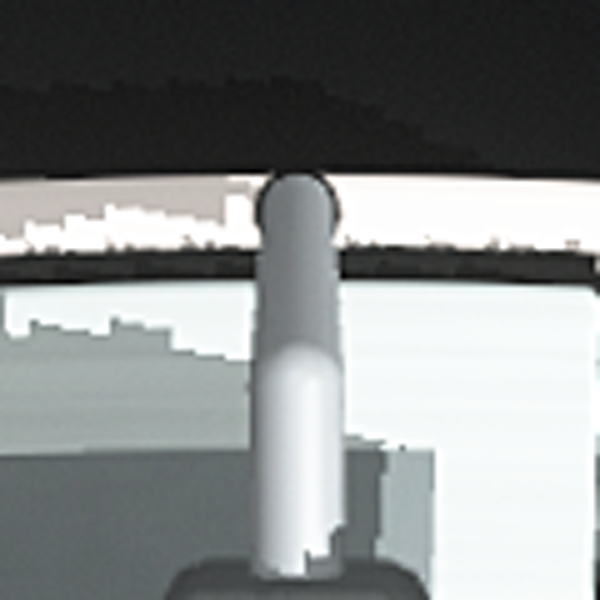

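Crop: the ball (centre near (297,208)) sits above the ledge about 8 mm outside the lid's edge (gasket rows 250–283), hiding the start stud. I'll move 2.9 mm inward and 4 mm back along the edge, then lower to just above tracking height.

Emit:
{"fn": "play_rows", "kwargs": {"series": [[0,[0.05,0.09,0],[0,0,0]],[0,[0.05,0.08,0],[0,0,0]],[0,[0,0,-0.16],[0,0,0]],[0,[0,0,-0.16],[0,0,0]],[0,[0,0,-0.14],[0,0,0]],[0,[0,0,0],[0,0,0]],[0,[0,0,0],[0,0,0]]]}}

```text
clock: 48.02
tcp_pos: [533.2, 134.9, 136.3]
tool_rot: [3.142, -0.003, -3.069]
force: [-4.3, -0.7, -2.9]
opening: 23.6
finger_force: 30.0
```

```bash
cat > tip.py <<'E'
from h import *
import sys
np.set_printoptions(precision=1,suppress=True,linewidth=200)
im,m=snap("wrist",sys.argv[1]); S=[status.read_state() for _ in range(1)]; t=S[0]["tcp_pos"]; r=S[0]["tool_rot"]; print("tcp",t,"rot",r,"F",S[0]["force"],S[0]["clock"])
p=np.array([537.16,56.57,.074]);c,s=np.cos(p[2]),np.sin(p[2]);Rc=np.array([[c,-s],[s,c]])
tl=Rc.T@(t[:2]-p[:2]); print("tcp local",tl,"tip local est",tl+[-92,-.8],"tip z",t[2]-51.9)
def rect(z,x0,x1,y0,y1,k=2):
    ys,xs=np.mgrid[y0:y1+1e-6:1/k,x0:x1+1e-6:1/k]
    X=np.stack([*(Rc@np.stack([xs.ravel(),ys.ravel()])+p[:2,None]),np.full(xs.size,float(z))],1)
    q=proj(m,X,True).astype(np.float32); return cv2.remap(im,q[:,0].reshape(xs.shape),q[:,1].reshape(xs.shape),cv2.INTER_LINEAR).mean(2)
def cross(a,ax,lv=100): # positions of threshold crossings
    d=(a>lv).astype(int); i=np.where(np.diff(d))[0]; return ax[i]+ (lv-a[i])/(a[i+1]-a[i])*(ax[1]-ax[0])
tx,ty=tl+[-92,-.8]
for z in(78,88,84):
    print("z",z)
    for dy in((-30,-20,20,30) if z!=84 else (-6,-3,0,3,6)):
        y=ty+dy; a=rect(z,-110,-70,y,y)[0]; print("  y %.0f x-cross"%y,cross(a,np.arange(-110,-70+1e-6,.5)))
    for x in((tx,tx+15,tx+30) if z!=84 else (tx-2,tx,tx+2)):
        a=rect(z,x,x,-140,-100)[:,0] if z!=84 else rect(z,x,x,ty-15,ty+15)[:,0]
        ax=np.arange(-140,-100+1e-6,.5) if z!=84 else np.arange(ty-15,ty+15+1e-6,.5)[:len(a)]
        print("  x %.0f y-cross"%x,cross(a,ax[:len(a)],100 if z!=84 else 90))
E
python3 tip.py w9
```

```text
tcp [533.3 134.9 136.4] rot [ 3.1 -0.  -3.1] F [-4.9 -0.5 -3.5] 48.075
tcp local [ 1.9 78.4] tip local est [-90.1  77.6] tip z 84.4771982389669
z 78
  y 48 x-cross [-98.8 -89.5 -85.4]
  y 58 x-cross [-98.8 -89.7 -85.4]
  y 98 x-cross [-98.8 -89.6 -85.6]
  y 108 x-cross [-98.8 -89.5 -85.5]
  x -90 y-cross [-134.1]
  x -75 y-cross [-129.5]
  x -60 y-cross [-134.  -102.2]
z 88
  y 48 x-cross [-97.6 -88.8 -84.8]
  y 58 x-cross [-97.6 -88.8 -84.9]
  y 98 x-cross [-97.6 -88.8 -85.1]
  y 108 x-cross [-97.5 -88.7 -84.8]
  x -90 y-cross [-122.4]
  x -75 y-cross [-118.3]
  x -60 y-cross [-122.5]
z 84
  y 72 x-cross [-98.  -96.4 -91.4 -89.1 -85.2]
  y 75 x-cross [-97.8 -95.5 -92.5]
  y 78 x-cross [-98.  -94.7 -94.1]
  y 81 x-cross [-98.]
  y 84 x-cross [-98.  -89.  -85.2]
  x -92 y-cross [71.1 74.3 81.1 81.2]
  x -90 y-cross [72.7 73.9]
  x -88 y-cross [73.6 81.9]
```

The case pose is confirmed to about 0.3 mm (outer rim −98.8, lid edge −84.9, right rim −134), but the force shows a light touch on the lid edge. Easing outward by 1 mm.

Emit:
{"fn": "play_rows", "kwargs": {"series": [[0,[-0.04,0,0],[0,0,0]],[0,[0,0,0],[0,0,0]],[0,[0,0,0],[0,0,0]]]}}

```text
clock: 48.45
tcp_pos: [533.1, 135.0, 137.1]
tool_rot: [-3.142, -0.001, -3.069]
force: [-4.2, 0.1, -3.7]
opening: 24.1
finger_force: 30.0
```

```bash
python3 - <<'E'
from rig import status
s=status.read_state();print(s["tcp_pos"],s["force"],s["torque"])
E
```

```text
[533.13566492 134.95780283 137.07539286] [-4.24789364  0.14520698 -3.65794177] [-0.00806537  0.6495972  -0.0063005 ]
```

Emit:
{"fn": "play_rows", "kwargs": {"series": [[0,[0,0,0.1],[0,0,0]],[0,[0,0,0],[0,0,0]],[0,[0,0,0],[0,0,0]]]}}

```text
clock: 48.82
tcp_pos: [534.7, 135.0, 140.9]
tool_rot: [-3.141, 0.003, -3.069]
force: [-1.4, 0.1, 1.8]
opening: 23.6
finger_force: 30.0
```

Emit:
{"fn": "play_rows", "kwargs": {"series": [[0,[0,0,0.1],[0,0,0]],[0,[0,0,0],[0,0,0]],[0,[0,0,0],[0,0,0]]]}}

```text
clock: 49.2
tcp_pos: [533.7, 135.0, 142.3]
tool_rot: [-3.142, 0.001, -3.069]
force: [-0.2, 0.6, -0.7]
opening: 23.8
finger_force: 30.0
```

```bash
python3 - <<'E'
from rig import status
s=status.read_state();print(s["tcp_pos"],s["force"],s["torque"])
E
```

```text
[533.6513017  134.95388186 142.28730898] [-0.21633778  0.59244277 -0.68498355] [ 0.02597848 -0.01442212 -0.0145817 ]
```

```bash
cat > grid.py <<'E'
from h import *
import sys
im,m=snap("wrist",sys.argv[1]); st=status.read_state(); t=st["tcp_pos"]; r=st["tool_rot"]; y=r[2]+np.pi; c,s=np.cos(y),np.sin(y); A=np.array([[c,-s],[s,c]])
np.set_printoptions(linewidth=220)
p=np.array([537.16,56.57,.074]); C=np.array([[np.cos(.074),-np.sin(.074)],[np.sin(.074),np.cos(.074)]])
print("tcp",t.round(2),"local",(C.T@(t[:2]-p[:2])).round(2),"F",st["force"].round(1))
bs=np.arange(-9,9.1,1); xs=np.arange(-102,-81,1.)
print("cols b",bs)
for a in xs:
    X=[[*(A@np.array([a,b])+t[:2]),t[2]-51.9] for b in bs]; q=proj(m,X,True).astype(np.float32)
    print(int(a),cv2.remap(im,q[None,:,0],q[None,:,1],cv2.INTER_LINEAR).mean(2)[0].astype(int))
E
python3 grid.py w10
```

```text
tcp [533.55 134.95 142.21] local [ 2.2  78.44] F [ 0.1 -0.1 -1.3]
cols b [-9. -8. -7. -6. -5. -4. -3. -2. -1.  0.  1.  2.  3.  4.  5.  6.  7.  8.  9.]
-102 [28 27 27 28 28 27 27 28 28 28 27 27 28 27 27 26 28 27 27]
-101 [28 27 27 27 27 28 27 28 27 28 27 28 27 27 27 27 27 28 28]
-100 [24 25 25 23 26 26 25 19 18 19 18 20 19 18 21 22 22 23 25]
-99 [175 175 174 105 103 103  97 165 217 217 216 215 216 222 221 226 225 228 232]
-98 [190 188  86 106 105 103 101 101 235 251 249 249 249 249 249 249 249 249 249]
-97 [194 145  56  65  96  97 100  96 165 254 255 254 253 253 253 253 253 253 253]
-96 [195 129  60  65  65  62  39  50  65  97 180 255 255 253 253 253 253 253 253]
-95 [195 137  59  66  58  51 104 119 128 140 124 123 255 254 253 253 253 253 253]
-94 [192 170  49  63  46  96 116 118 129 143 157 137 136 254 253 253 253 253 253]
-93 [191 196 130  54  63 111 114 118 129 144 154 166  97 239 254 253 253 253 253]
-92 [196 196 204 101  67 111 114 118 129 143 153 168 116 227 255 255 255 255 255]
-91 [131 129 134  77  74 111 115 119 130 142 153 168 119 116 168 216 223 226 234]
-90 [ 39  37  32  29  77 111 114 119 130 143 154 168 131  33  38  35  35  36  35]
-89 [ 49  49  52  46  88 111 114 119 130 142 153 167 136  35  46  45  47  51  51]
-88 [ 34  41  42  40  89 112 114 118 131 143 153 165 136  29  35  36  36  35  36]
-87 [103 103 105 107 104 111 114 119 131 142 153 164 159 107 108 107 106 103 104]
-86 [239 239 239 250 110 110 115 120 129 142 152 163 178 243 241 242 241 241 241]
-85 [245 245 246 253 107 111 115 119 132 142 152 160 179 250 247 246 245 246 246]
-84 [243 244 245 235 103 112 115 120 131 143 152 161 166 247 244 244 243 244 244]
-83 [244 244 246 235 104 113 117 120 130 142 151 161 164 248 246 245 245 245 245]
-82 [245 246 247 238 106 113 117 121 131 142 151 161 166 247 248 247 247 247 247]
```

The tip sits at (−91.7, −0.8) relative to the TCP, so its ball was grazing the lid edge by about half a millimetre. Moving 1.3 mm outward, then lowering again.

Emit:
{"fn": "play_rows", "kwargs": {"series": [[0,[-0.05,0,0],[0,0,0]],[0,[0,0,-0.08],[0,0,0]],[0,[0,0,-0.08],[0,0,0]],[0,[0,0,-0.08],[0,0,0]],[0,[0,0,0],[0,0,0]],[0,[0,0,0],[0,0,0]]]}}

```text
clock: 50.0
tcp_pos: [532.2, 135.0, 136.2]
tool_rot: [-3.142, -0.0, -3.069]
force: [0.7, 0.6, -0.2]
opening: 23.9
finger_force: 30.0
```

```bash
cat > st.py <<'E'
from rig import status
import numpy as np
s=status.read_state();t=s["tcp_pos"];c,q=np.cos(.074),np.sin(.074);d=t[:2]-[537.16,56.57]
l=np.array([c*d[0]+q*d[1],-q*d[0]+c*d[1]])
print("t",s["clock"],"tcp",t.round(2),"tip local",(l+[-91.7,-.8]).round(2),"z",round(t[2]-51.9,2),"F",s["force"].round(1),"T",s["torque"].round(2),"yaw",round(s["tool_rot"][2],4))
E
python3 st.py
```

```text
t 50.0 tcp [532.16 134.97 136.2 ] tip local [-90.89  77.75] z 84.3 F [ 0.7  0.6 -0.2] T [ 0.05 -0.02  0.01] yaw -3.0686
```

Clear of contact: tip 2.9 mm outside the nominal line and 1.3 mm above. Tracing along the front edge at 2 cm/s.

Emit:
{"fn": "play_rows", "kwargs": {"series": [[0,[0.008,-0.1,0],[0,0,0]],[0,[0.008,-0.1,0],[0,0,0]],[0,[0.008,-0.1,0],[0,0,0]],[0,[0.008,-0.1,0],[0,0,0]],[0,[0.008,-0.1,0],[0,0,0]],[0,[0.008,-0.1,0],[0,0,0]],[0,[0.008,-0.1,0],[0,0,0]],[0,[0.008,-0.1,0],[0,0,0]]]}}

```text
clock: 51.0
tcp_pos: [533.8, 114.8, 136.2]
tool_rot: [3.142, 0.0, -3.069]
force: [0.1, 0.2, -0.9]
opening: 23.9
finger_force: 30.0
```

Emit:
{"fn": "play_rows", "kwargs": {"series": [[0,[0.008,-0.1,0],[0,0,0]],[0,[0.008,-0.1,0],[0,0,0]],[0,[0.008,-0.1,0],[0,0,0]],[0,[0.008,-0.1,0],[0,0,0]],[0,[0.008,-0.1,0],[0,0,0]],[0,[0.008,-0.1,0],[0,0,0]],[0,[0.008,-0.1,0],[0,0,0]],[0,[0.008,-0.1,0],[0,0,0]]]}}

```text
clock: 52.0
tcp_pos: [535.4, 94.8, 136.2]
tool_rot: [-3.142, 0.0, -3.069]
force: [1.0, -0.0, -2.0]
opening: 23.7
finger_force: 30.0
```

```bash
python3 st.py; python3 tip.py w11 | sed -n 3,11p
```

```text
t 52.0 tcp [535.36  94.79 136.21] tip local [-90.67  37.45] z 84.31 F [ 1. -0. -2.] T [ 0.05 -0.03  0.03] yaw -3.0686
z 78
  y 7 x-cross [-98.8 -89.7 -85.3]
  y 17 x-cross [-98.8 -89.7 -85.4]
  y 57 x-cross [-98.8 -89.6 -85.6]
  y 67 x-cross [-98.8 -89.4 -85.4]
  x -91 y-cross [-133.8]
  x -76 y-cross [-131.6]
  x -61 y-cross [-133.8]
z 88
```

Emit:
{"fn": "play_rows", "kwargs": {"series": [[0,[0.0075,-0.1,0],[0,0,0]],[0,[0.0075,-0.1,0],[0,0,0]],[0,[0.0075,-0.1,0],[0,0,0]],[0,[0.0075,-0.1,0],[0,0,0]],[0,[0.0075,-0.1,0],[0,0,0]],[0,[0.0075,-0.1,0],[0,0,0]],[0,[0.0075,-0.1,0],[0,0,0]],[0,[0.0075,-0.1,0],[0,0,0]]]}}

```text
clock: 53.05
tcp_pos: [536.9, 74.8, 136.2]
tool_rot: [-3.142, 0.0, -3.069]
force: [-0.3, -0.3, -0.5]
opening: 23.7
finger_force: 30.0
```

Emit:
{"fn": "play_rows", "kwargs": {"series": [[0,[0.0075,-0.1,0],[0,0,0]],[0,[0.0075,-0.1,0],[0,0,0]],[0,[0.0075,-0.1,0],[0,0,0]],[0,[0.0075,-0.1,0],[0,0,0]],[0,[0.0075,-0.1,0],[0,0,0]],[0,[0.0075,-0.1,0],[0,0,0]],[0,[0.0075,-0.1,0],[0,0,0]],[0,[0.0075,-0.1,0],[0,0,0]]]}}

```text
clock: 54.05
tcp_pos: [538.4, 54.8, 136.2]
tool_rot: [-3.142, 0.0, -3.069]
force: [0.1, -0.4, -0.4]
opening: 24.0
finger_force: 30.0
```

Emit:
{"fn": "play_rows", "kwargs": {"series": [[0,[0.0075,-0.1,0],[0,0,0]],[0,[0.0075,-0.1,0],[0,0,0]],[0,[0.0075,-0.1,0],[0,0,0]],[0,[0.0075,-0.1,0],[0,0,0]],[0,[0.0075,-0.1,0],[0,0,0]],[0,[0.0075,-0.1,0],[0,0,0]],[0,[0.0075,-0.1,0],[0,0,0]],[0,[0.0075,-0.1,0],[0,0,0]]]}}

```text
clock: 55.05
tcp_pos: [539.9, 34.8, 136.2]
tool_rot: [-3.142, 0.0, -3.069]
force: [0.3, 0.1, -1.3]
opening: 23.6
finger_force: 30.0
```

```bash
python3 st.py; python3 tip.py w12 | sed -n 3,17p
```

```text
t 55.05 tcp [539.88  34.81 136.23] tip local [-90.6 -22.7] z 84.33 F [ 0.3  0.1 -1.3] T [ 0.   -0.05 -0.02] yaw -3.0686
z 78
  y -53 x-cross [-98.8 -89.6 -85.3]
  y -43 x-cross [-98.8 -89.7 -85.3]
  y -3 x-cross [-98.8 -89.5 -85.5]
  y 7 x-cross [-98.8 -89.3 -85.4]
  x -91 y-cross [-134.]
  x -76 y-cross [-132.4 -117.1 -115.5]
  x -61 y-cross [-133.9 -116.6 -115.4]
z 88
  y -53 x-cross [-97.5 -88.9 -84.8]
  y -43 x-cross [-97.6 -89.  -84.8]
  y -3 x-cross [-97.6 -88.7 -85. ]
  y 7 x-cross [-97.5 -88.7 -84.9]
  x -91 y-cross [-127.9]
  x -76 y-cross [-126.3 -112.  -110.4]
```

Emit:
{"fn": "play_rows", "kwargs": {"series": [[0,[0.0075,-0.1,0],[0,0,0]],[0,[0.0075,-0.1,0],[0,0,0]],[0,[0.0075,-0.1,0],[0,0,0]],[0,[0.0075,-0.1,0],[0,0,0]],[0,[0.0075,-0.1,0],[0,0,0]],[0,[0.0075,-0.1,0],[0,0,0]],[0,[0.0075,-0.1,0],[0,0,0]],[0,[0.0075,-0.1,0],[0,0,0]]]}}

```text
clock: 56.1
tcp_pos: [541.4, 14.8, 136.2]
tool_rot: [-3.142, 0.0, -3.069]
force: [-0.7, -0.1, -0.3]
opening: 23.8
finger_force: 30.0
```

Emit:
{"fn": "play_rows", "kwargs": {"series": [[0,[0.0075,-0.1,0],[0,0,0]],[0,[0.0075,-0.1,0],[0,0,0]],[0,[0.0075,-0.1,0],[0,0,0]],[0,[0.0075,-0.1,0],[0,0,0]],[0,[0.0075,-0.1,0],[0,0,0]],[0,[0.0075,-0.1,0],[0,0,0]],[0,[0.0075,-0.1,0],[0,0,0]],[0,[0.0075,-0.1,0],[0,0,0]]]}}

```text
clock: 57.1
tcp_pos: [542.8, -5.2, 136.2]
tool_rot: [3.142, -0.0, -3.069]
force: [-0.1, 0.3, 0.1]
opening: 23.8
finger_force: 30.0
```

Emit:
{"fn": "play_rows", "kwargs": {"series": [[0,[0.0075,-0.1,0],[0,0,0]],[0,[0.0075,-0.1,0],[0,0,0]],[0,[0.0075,-0.1,0],[0,0,0]],[0,[0.0075,-0.1,0],[0,0,0]],[0,[0.0075,-0.1,0],[0,0,0]],[0,[0.0075,-0.1,0],[0,0,0]],[0,[0.0075,-0.1,0],[0,0,0]],[0,[0.0075,-0.1,0],[0,0,0]]]}}

```text
clock: 58.1
tcp_pos: [544.4, -25.2, 136.2]
tool_rot: [-3.142, -0.0, -3.069]
force: [-0.7, -0.1, -1.4]
opening: 24.0
finger_force: 30.0
```

```bash
python3 st.py; python3 tip.py w13 | sed -n 3,17p
```

```text
t 58.1 tcp [544.36 -25.22 136.22] tip local [-90.57 -82.89] z 84.32 F [-0.7 -0.1 -1.4] T [ 0.06 -0.07 -0.07] yaw -3.0686
z 78
  y -113 x-cross [-98.8 -87.1]
  y -103 x-cross [-98.8 -89.6 -85.5]
  y -63 x-cross [-98.8 -89.6 -85.5]
  y -53 x-cross [-98.8 -89.6 -85.3]
  x -91 y-cross [-134.2]
  x -76 y-cross [-132.7 -116.1 -111.9]
  x -61 y-cross [-134.  -115.8 -112.1]
z 88
  y -113 x-cross [-97.6 -86.6]
  y -103 x-cross [-97.6 -88.8 -84.8]
  y -63 x-cross [-97.6 -88.7 -85. ]
  y -53 x-cross [-97.5 -88.8 -84.9]
  x -91 y-cross [-131.4]
  x -76 y-cross [-129.9 -114.2 -110.3]
```

Emit:
{"fn": "play_rows", "kwargs": {"series": [[0,[0.0075,-0.1,0],[0,0,0]],[0,[0.0075,-0.1,0],[0,0,0]],[0,[0.0075,-0.1,0],[0,0,0]],[0,[0.0075,-0.1,0],[0,0,0]],[0,[0.0075,-0.1,0],[0,0,0]],[0,[0.0075,-0.1,0],[0,0,0]],[0,[0.0075,-0.1,0],[0,0,0]],[0,[0.0075,-0.1,0],[0,0,0]]]}}

```text
clock: 59.15
tcp_pos: [545.8, -45.2, 136.2]
tool_rot: [3.142, -0.0, -3.069]
force: [0.3, -0.5, -0.5]
opening: 23.7
finger_force: 30.0
```

Emit:
{"fn": "play_rows", "kwargs": {"series": [[0,[0.0075,-0.1,0],[0,0,0]],[0,[0.0075,-0.1,0],[0,0,0]],[0,[0.0075,-0.1,0],[0,0,0]],[0,[0.036,-0.108,0],[0,0,0]],[0,[0.088,-0.074,0],[0,0,0]],[0,[0.112,-0.021,0],[0,0,0]],[0,[0.1,0.0075,0],[0,0,0]],[0,[0.1,0.0075,0],[0,0,0]]]}}

```text
clock: 60.15
tcp_pos: [557.5, -57.1, 136.2]
tool_rot: [3.142, -0.0, -3.068]
force: [0.4, -0.8, -0.9]
opening: 23.8
finger_force: 30.0
```

```bash
python3 st.py; python3 tip.py w14 | sed -n 3,17p
```

```text
t 60.15 tcp [557.5  -57.15 136.19] tip local [ -79.82 -115.71] z 84.29 F [ 0.4 -0.8 -0.9] T [ 0.02 -0.02 -0.01] yaw -3.0685
z 78
  y -146 x-cross []
  y -136 x-cross []
  y -96 x-cross [-98.5 -89.7 -86. ]
  y -86 x-cross [-98.7 -89.6 -85.9]
  x -80 y-cross [-134.5 -121.  -119.3 -111.6 -110.5]
  x -65 y-cross [-134.5]
  x -50 y-cross [-134.4 -121.1 -120.8]
z 88
  y -146 x-cross []
  y -136 x-cross []
  y -96 x-cross [-96.8 -88.3 -84.9]
  y -86 x-cross [-96.8 -88.3 -84.9]
  x -80 y-cross [-133.5 -120.6 -119.2 -111.8 -110.8]
  x -65 y-cross [-133.5]
```

Emit:
{"fn": "play_rows", "kwargs": {"series": [[0,[0.1,-0.005,0],[0,0,0]],[0,[0.1,0.0075,0],[0,0,0]],[0,[0.1,0.0075,0],[0,0,0]],[0,[0.1,0.0075,0],[0,0,0]],[0,[0.1,0.0075,0],[0,0,0]],[0,[0.1,0.0075,0],[0,0,0]],[0,[0.1,0.0075,0],[0,0,0]],[0,[0.1,0.0075,0],[0,0,0]]]}}

```text
clock: 61.2
tcp_pos: [577.5, -56.0, 136.2]
tool_rot: [3.142, -0.0, -3.069]
force: [-0.4, 0.2, -0.8]
opening: 23.8
finger_force: 30.0
```

Emit:
{"fn": "play_rows", "kwargs": {"series": [[0,[0.1,0.0075,0],[0,0,0]],[0,[0.1,0.0075,0],[0,0,0]],[0,[0.1,0.0075,0],[0,0,0]],[0,[0.1,0.0075,0],[0,0,0]],[0,[0.1,0.0075,0],[0,0,0]],[0,[0.1,0.0075,0],[0,0,0]],[0,[0.1,0.0075,0],[0,0,0]],[0,[0.1,0.0075,0],[0,0,0]]]}}

```text
clock: 62.2
tcp_pos: [597.5, -54.5, 136.2]
tool_rot: [3.142, -0.0, -3.069]
force: [-0.8, -0.6, -0.8]
opening: 23.3
finger_force: 30.0
```

```bash
python3 st.py; python3 grid.py w15
```

```text
t 62.2 tcp [597.47 -54.52 136.19] tip local [ -39.77 -116.05] z 84.29 F [-0.8 -0.6 -0.8] T [0.01 0.07 0.01] yaw -3.0686
tcp [597.75 -54.57 136.29] local [  52.2  -115.32] F [-0.1  0.2 -0.1]
cols b [-9. -8. -7. -6. -5. -4. -3. -2. -1.  0.  1.  2.  3.  4.  5.  6.  7.  8.  9.]
-102 [251 251 251 251 251 251 253 222 190  69  39  41  39  58 152 227 243 242 242]
-101 [251 251 251 251 251 251 253 220 191  70  39  43  40  57 149 225 242 241 241]
-100 [251 251 252 253 252 251 253 220 192  71  41  42  40  57 152 228 244 242 243]
-99 [253 252 251 218 239 253 253 219 193  72  41  42  42  56 151 226 243 241 240]
-98 [237 244 241 181 217 254 253 222 195  73  41  42  42  56 146 222 242 240 240]
-97 [179 178 182 183 190 247 255 215 144  65  39  42  42  55 146 223 242 241 241]
-96 [183 184 183 185 182 145  91  91  99 103  65  38  41  55 149 226 244 242 242]
-95 [185 184 184 190 144  68 107 114 126 140 151 107  37  53 150 225 243 242 242]
-94 [184 185 185 174  61  97 111 115 124 137 149 157  64  52 149 224 244 242 242]
-93 [184 185 187 143  68 107 111 113 123 136 149 162 118  52 151 226 245 243 243]
-9
[... 199 characters left out ...]
124 135 146 159 135  52 142 215 238 236 235]
-89 [252 253 252 253 150 102 110 114 124 136 146 158 134  55 141 217 239 238 237]
-88 [250 250 251 255 149 101 110 114 125 136 145 156 146  58 146 223 243 241 241]
-87 [251 251 251 255 139 105 110 114 124 136 145 157 147  58 150 225 245 242 242]
-86 [250 251 251 255 119 106 110 115 124 136 144 156 148  59 147 220 241 238 239]
-85 [250 250 251 255 120 105 111 114 124 135 143 155 161  60 147 223 244 241 242]
-84 [250 250 251 255 112 106 110 114 125 135 143 155 166  61 150 228 246 244 244]
-83 [251 251 252 251 108 107 111 114 124 135 143 154 165  59 153 229 247 245 245]
-82 [251 250 252 252 109 105 112 117 125 134 143 154 164  69 153 227 246 244 243]
```

Emit:
{"fn": "play_rows", "kwargs": {"series": [[0,[0.1,0.0075,0],[0,0,0]],[0,[0.1,0.0075,0],[0,0,0]],[0,[0.1,0.0075,0],[0,0,0]],[0,[0.1,0.0075,0],[0,0,0]],[0,[0.1,0.0075,0],[0,0,0]],[0,[0.1,0.0075,0],[0,0,0]],[0,[0.1,0.0075,0],[0,0,0]],[0,[0.1,0.0075,0],[0,0,0]]]}}

```text
clock: 63.25
tcp_pos: [617.5, -53.1, 136.2]
tool_rot: [-3.142, 0.0, -3.069]
force: [0.5, -0.4, -1.5]
opening: 23.7
finger_force: 30.0
```

Emit:
{"fn": "play_rows", "kwargs": {"series": [[0,[0.1,0.0075,0],[0,0,0]],[0,[0.1,0.0075,0],[0,0,0]],[0,[0.1,0.0075,0],[0,0,0]],[0,[0.1,0.0075,0],[0,0,0]],[0,[0.1,0.0075,0],[0,0,0]],[0,[0.1,0.0075,0],[0,0,0]],[0,[0.1,0.0075,0],[0,0,0]],[0,[0.1,0.0075,0],[0,0,0]]]}}

```text
clock: 64.25
tcp_pos: [637.5, -51.5, 136.2]
tool_rot: [-3.142, -0.0, -3.069]
force: [0.2, -0.3, -1.5]
opening: 24.0
finger_force: 30.0
```

Emit:
{"fn": "play_rows", "kwargs": {"series": [[0,[0.1,0.0075,0],[0,0,0]],[0,[0.1,0.0075,0],[0,0,0]],[0,[0.07,0.005,0],[0,0,0]],[0,[0,0,0],[0,0,0]]]}}

```text
clock: 64.75
tcp_pos: [644.2, -51.1, 136.2]
tool_rot: [-3.142, 0.0, -3.069]
force: [-0.9, -0.1, -0.7]
opening: 23.4
finger_force: 30.0
```

```bash
python3 st.py
```

```text
t 64.75 tcp [644.18 -51.05 136.21] tip local [   7.07 -116.04] z 84.31 F [-0.9 -0.1 -0.7] T [ 0.   -0.02 -0.01] yaw -3.0686
```

Trace finished at the end stud without contact. Lifting and carrying the probe back to the cradle.

Emit:
{"fn": "play_rows", "kwargs": {"series": [[0,[0,0,0.7],[0,0,0]],[0,[0,0,0.8],[0,0,0]],[0,[0,0,0.8],[0,0,0]],[0,[-0.4,0.95,0],[0,0,-0.09]],[0,[-0.4,0.95,0],[0,0,-0.09]],[0,[-0.4,0.95,0],[0,0,-0.09]],[0,[-0.4,0.95,0],[0,0,-0.09]],[0,[-0.4,0.95,0],[0,0,-0.09]]]}}

```text
clock: 65.75
tcp_pos: [594.2, 68.4, 195.6]
tool_rot: [-3.141, 0.002, 3.135]
force: [0.0, 0.2, -0.2]
opening: 23.7
finger_force: 30.0
```

Emit:
{"fn": "play_rows", "kwargs": {"series": [[0,[-0.4,0.95,0],[0,0,-0.09]],[0,[-0.4,0.95,0],[0,0,-0.09]],[0,[-0.4,0.95,0],[0,0,-0.09]],[0,[-0.4,0.95,0],[0,0,-0.09]],[0,[-0.4,0.95,0],[0,0,-0.09]],[0,[-0.4,0.95,0],[0,0,-0.09]],[0,[-0.4,0.95,0],[0,0,-0.09]],[0,[-0.4,0.95,0],[0,0,-0.09]]]}}

```text
clock: 66.75
tcp_pos: [514.2, 258.6, 195.6]
tool_rot: [3.141, 0.002, 3.01]
force: [0.1, 1.0, -1.1]
opening: 24.1
finger_force: 30.0
```

Emit:
{"fn": "play_rows", "kwargs": {"series": [[0,[-0.4,0.95,0],[0,0,-0.09]],[0,[-0.4,0.95,0],[0,0,-0.09]],[0,[-0.4,0.95,0],[0,0,-0.09]],[0,[-0.4,0.95,0],[0,0,-0.09]],[0,[-0.4,0.95,0],[0,0,-0.09]],[0,[0,0,0],[0,0,0]],[0,[0,0,0],[0,0,0]]]}}

```text
clock: 67.62
tcp_pos: [464.5, 376.1, 194.6]
tool_rot: [3.141, 0.001, 2.932]
force: [-0.4, 0.1, -0.4]
opening: 24.1
finger_force: 30.0
```

```bash
python3 st.py
```

```text
t 67.625 tcp [464.51 376.12 194.61] tip local [-140.53  323.25] z 142.71 F [-0.4  0.1 -0.4] T [-0.02  0.    0.03] yaw 2.9323
```

Emit:
{"fn": "play_rows", "kwargs": {"series": [[0,[-0.07,0,-0.5],[0,0,0]],[0,[0,0,-1],[0,0,0]],[0,[0,0,-1],[0,0,0]],[0,[0,0,-1],[0,0,0]],[0,[0,0,-0.7],[0,0,0]],[0,[0,0,-0.3],[0,0,0]],[0,[0,0,-0.2],[0,0,0]],[0,[0,0,0],[0,0,0]]]}}

```text
clock: 68.62
tcp_pos: [462.6, 376.6, 76.5]
tool_rot: [3.141, 0.0, 2.932]
force: [-0.0, 0.4, -1.0]
opening: 23.8
finger_force: 30.0
```

Emit:
{"fn": "play_rows", "kwargs": {"series": [[0,[0,0,-0.05],[0,0,0]],[0,[0,0,-0.05],[0,0,0]],[0,[0,0,0],[0,0,0]]]}}

```text
clock: 69.0
tcp_pos: [462.5, 376.6, 74.0]
tool_rot: [3.141, 0.0, 2.932]
force: [-0.9, 1.1, 0.1]
opening: 23.6
finger_force: 30.0
```

Emit:
{"fn": "play_rows", "kwargs": {"series": [[0.3,[0,0,0],[0,0,0]],[0.6,[0,0,0],[0,0,0]],[0.6,[0,0,0],[0,0,0]],[0.6,[0,0,0.5],[0,0,0]],[0.6,[0,0,1],[0,0,0]],[0.6,[0,0,1],[0,0,0]],[0.6,[0,0,1],[0,0,0]],[0.6,[0,0,1],[0,0,0]]]}}

```text
clock: 70.0
tcp_pos: [462.4, 376.5, 188.1]
tool_rot: [3.141, 0.001, 2.932]
force: [0.3, 0.1, 0.0]
opening: 52.7
finger_force: 0.0
```

Emit:
{"fn": "play_rows", "kwargs": {"series": [[0.6,[-0.5,0,0.5],[0,0,0]],[0.6,[-0.5,0,0.5],[0,0,0]],[0.6,[0,0,0],[0,0,0]],[0.6,[0,0,0],[0,0,0]]]}}

```text
clock: 70.5
tcp_pos: [436.9, 376.4, 210.6]
tool_rot: [-3.141, -0.001, 2.932]
force: [0.1, 0.1, -0.9]
opening: 52.7
finger_force: 0.0
```

```bash
python3 - <<'E'
from h import *
np.set_printoptions(linewidth=220)
im,m=snap("wrist","w16"); print(status.read_state()["tcp_pos"])
# handle profile in probe frame, plane z=79, compare with w5 (before)
pp=(462.7,376.1,-.21);c,s=np.cos(pp[2]),np.sin(pp[2]);A=np.array([[c,-s],[s,c]])
for n in("w5","w16"):
    mm=load(n); I=cv2.imread(f"pics/{n}.png")
    def line(P): 
        q=proj(mm,[[*(A@np.array(l)+pp[:2]),79] for l in P],True).astype(np.float32); return cv2.remap(I,q[None,:,0],q[None,:,1],cv2.INTER_LINEAR).mean(2)[0].astype(int)
    for x in(-45,-20,40): print(n,"x",x,line([(x,b) for b in range(-18,19)]))
    print(n,"len front",line([(a,0) for a in range(-66,-44)]),"rear",line([(a,0) for a in range(44,68)]))
t0=cv2.imread("pics/scene0.png").astype(int); t1=snap("scene","s16")[0].astype(int)
a=t0[250:315,430:515];b=t1[250:315,430:515];print("scene diff cradle",np.abs(a-b).mean())
for n,(u0,u1,v0,v1) in dict(beaker=(235,262,150,190),dish=(272,305,143,163),flask=(188,230,155,235)).items(): print(n,np.abs(t0[v0:v1,u0:u1]-t1[v0:v1,u0:u1]).mean())
E
```

```text
[436.97086348 376.2476391  210.40894735]
w5 x -45 [ 47  31  40  41  40  40  42  61  80 100 114 113 113 114 115 115 117 118 118 118 119 121 121 122 122 123 124 120 123  93  46  39  40  40  27  34  65]
w5 x -20 [ 70  69  68  68  70  72  60  59  80 102 111 112 114 113 113 113 114 115 117 117 117 118 119 120 120 121 121 121 119  96  70  71  70  70  70  71  70]
w5 x 40 [ 52  15  18  20  19  19  35  64  71  63  84  90  91  92  88  89  91  89  93  90  92  93  89  92  92  93 109 119 124  85  29  15  19  18  19  36  67]
w5 len front [208 208 208 206 206 207 208 211 153  59  83  98 107 117 120 118 119 118 116 117 117 118] rear [ 86 100 110 112 112 112 113 114 102 110 137 161 159 158 157 158 158 158 159 167 122  45  18  17]
w16 x -45 [ 45  31  41  41  39  40  41  54  75  95 111 112 111 112 113 113 114 116 116 114 116 117 118 119 119 120 120 121 124  95  52  35  40  41  29  39  64]
w16 x -20 [ 70  66  67  67  69  71  53  55  75  94 109 111 111 112 111 113 112 113 115 115 114 115 117 118 118 120 119 119 117 110  72  68  70  70  68  69  71]
w16 x 40 [ 41  16  19  20  20  17  28  52  58  57  75  90  88  89  85  91  88  88  90  90  90  93  90  91  92  90 103 116 120 106  39  14  20  17  15  37  63]
w16 len front [194 196 196 195 195 196 203 165  34  69  96 101 109 117 114 117 116 116 116 116 116 116] rear [ 95 106 113 112 112 110 113 105 106 121 142 156 154 153 152 152 153 157 155 131  64  11  15  17]
scene diff cradle 3.325550527903469
beaker 39.1641975308642
dish 21.26060606060606
flask 20.9875
```

The probe lies within about 1 mm of where it lay. Checking the other items and the lid and latch with the top camera.

```bash
python3 - <<'E'
from h import *
t0=cv2.imread("pics/top0.png"); t1=snap("top","t16")[0]
def shift(u0,u1,v0,v1):
    T=t0[v0:v1,u0:u1]; S=t1[v0-12:v1+12,u0-12:u1+12]; r=cv2.matchTemplate(S,T,cv2.TM_CCOEFF_NORMED); _,v,_,l=cv2.minMaxLoc(r); return (l[0]-12,l[1]-12,round(v,3))
for n,b in dict(beaker=(413,437,195,215),dish=(414,452,248,286),flask=(356,394,110,152),bottle=(178,228,114,165)).items(): print(n,shift(*b))
m=load("t16"); p=np.array([537.16,56.57,.074]);p2=np.array([534.42,55.58,.07])
# lid/latch: sample white lid edge at front & knob position
c,s=np.cos(.074),np.sin(.074);A=np.array([[c,-s],[s,c]])
k=A@np.array([10,126])+p[:2]; q=proj(m,[[*k,127]])[0].astype(int); print("knob px",q, t1[q[1]-6:q[1]+7:2,q[0]-8:q[0]+9:2].mean(2).astype(int))
for y in(-60,0,60):
    X=[[*(A@np.array([x,y])+p[:2]),88] for x in range(-104,-74,2)]; q=proj(m,X).astype(np.float32); print(cv2.remap(t1,q[None,:,0],q[None,:,1],cv2.INTER_LINEAR).mean(2)[0].astype(int))
E
```

```text
beaker (0, 0, 0.997)
dish (0, 0, 0.998)
flask (0, 0, 0.997)
bottle (0, 0, 0.994)
knob px [245 193] [[ 32  29  32  49 141 123 165 141  63]
 [ 30  27  29  32 162 225 211 177  62]
 [ 29  23  28  43 146 193 227 159  70]
 [ 33  31  23 123 153 142 132 139  89]
 [ 34  29  30 102 156 131  41 138 105]
 [ 33  28  30  34  78  59  59 135 138]
 [ 29  31  29  23  76 226 179 145 141]]
[ 65 116 185 239 250 245 205 139  48 153 219 240 238 237 237]
[ 99 159 211 242 249 240 203 109  85 131 213 235 238 238 241]
[ 45  92 188 232 248 246 216 116  82 171 219 235 239 240 241]
```

All other items are unmoved, the lid is shut and the latch knob is at its home position. Handing in.

```bash
python3 -c "
from rig import manip
print(manip.finish_job())"
```

```text
the job is handed in; nothing more can be done
None
```

I handed the job in at about 70 s: all three jars stand in the case, the lid is shut and the latch is home. The seam was traced stud to stud at about 2 cm/s and roughly 3 mm from the line by my measurements; the tip lightly touched the lid edge (about 4 N) near the start stud before I eased it off and began. The probe is back in its cradle within about 1 mm, and the beaker, dish, flask and red-capped bottle show no movement in the top view.

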